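# Put up the new price plates and confirm them on the terminal

## Robot

A 6-joint arm with a two-finger parallel gripper is mounted at the origin on a cart in front of the work surface, level with it; the furniture and walls round the work are solid. World frame = base frame: x ahead of the robot, y to its left, z up, the work surface at z = 0. Lengths are in m, angles in rad, forces in N, time in s.
With the tool pointing down it reaches from about 0.3 to 0.775 m from the base axis. Payload 14.6 kg.
Tool frame: the origin (TCP) lies on the centre line of the jaws, within the pads' length; the fingertips stand 17 mm ahead of it and the grasp point (between the pads) lies 2 mm behind it; z points along the fingers, x is the direction in which the jaws open and shut, and the axes are right-handed (so a half turn about z gives the same grasp; the last joint's range is limited). The gripper opens to 94 mm and grips with 3 to 60 N. Pads are 16 mm wide; open, the fingers measure 119 mm over their backs; the gripper's body (75 mm by 177 mm) begins 78 mm behind the grasp point.
Start: joints at [1.096, 0.3, 1.521, -0, 1.321, -0.067], TCP at [0.218, 0.505, 0.222] pointing down, gripper open.
Joint ranges: [-3.03, 3.03], [-0.79, 2.21], [0.23, 2.52], [-1.04, 4.18], [0, 3.07], [-2.55, 2.55]. Speed limits (rad/s): [2.22, 2.22, 2.57, 3.14, 3.14, 3.14].

## Interface

Orientations are given as [roll, pitch, yaw] about the fixed x, y, z axes, in that order (R = Rz(yaw) Ry(pitch) Rx(roll)).
In Python, from station import ctrl gives the robot as it stands. The module is installed in compiled form; this text tells all that it offers.
- The arm moves only by the tool drive_tool, never from a script. Its argument "increments" is a list of rows, each a list of 3 entries, a list of its own where there are three numbers: the turn, a rotation vector about the tool's x, y, z in degrees, then the shift along the tool's x, y, z in mm, then the opening, from 0 (shut) to 1 (fully open). In form: [[[ax, ay, az], [dx, dy, dz], hand], ...]. A call has 1 to 20 rows; each row shifts and turns the commanded pose from where the row before left it, along the tool's axes as they then stand; what a row does not reach is not made up. A row lasts 1/8 s, in which the tool goes at most 62.5 mm and 10.7 degrees, less where a joint would pass 70% of its speed; a pose out of reach is approached as far as the arm can. A call with a gripper value outside its range is refused whole. The fingers move at their own pace and stop on an object; "squeeze" is the grip in N (left out, the last holds). Time passes only in rows, so rows that do not move let the fingers close. It gives the time, the measured TCP pose, the force and the opening at its end, in the units of the state.
- ctrl.get_obs(): the state, without advancing time (a new reading comes with each control period).
- ctrl.camera(name): name is "scene" or "top"; returns the picture (400x640x3 uint8, red, green, blue); there is no depth.
- ctrl.calibration(name): a dict with "fx", "fy", "cx", "cy" (pixels), "rvec" (rotation vector, rad) and "tvec" (3), from world to camera coordinates, as OpenCV has them. Camera axes: x right, y down, z forward; pixel columns grow to the right and rows downward; lengths in m; the calibration is good to about 2 mm. A picture is of the moment at which its call begins. calibration takes no time and is no camera call.
- ctrl.hand_in(): hands the job in, once; it reports no verdict.
The state is a dict: "time_s": time; "qpos": joint angles; "joint_vel": joint speeds; "tau": joint torques, N m; "ee_pos": TCP position; "eef_rot": TCP orientation; "force": force on the tool from outside, world axes, zero at the start; "moment": the same for the moment, N m; "grip_width": finger opening in m.
Only numpy, scipy, OpenCV 4.12 (cv2) and the standard library are available. Lean on these libraries where they do the work, as an engineer would, in place of code of your own. Each camera call takes 0.05 s, during which the arm holds its last target.

## Task

Put up all the price plates that lie in the wooden tray: stand each one, notched end down, in a row of its own on the rack (any row), pushed fully down so that the row's two spring clips snap into its notches. When all of them are up, confirm by pressing the recessed button of the grey terminal right in with the tip of the stylus, then lay the stylus back down flat on the order pad. Leave the things standing around where they are.

Things in the scene. Friction and masses are not known exactly. Their poses are not given: they have to be found in the camera images.
- plate_1_center (a point): centre of price plate 1 (may be absent; all are alike): flat light wood with a paper panel, 72 (x) x 70 (y) x 8 mm thick (z), 60 g. x points to the bottom end: chamfered corners, 50 mm wide at the end, 70 mm from 14 mm on; side notches 5 mm deep, 23-33 mm from that end. Starts face up in a tray bay, flush with its walls, bottom end to the tray's +x and 31 mm beyond the ledge edge
- plate_2_center (a point): centre of price plate 2 (may be absent; all are alike): flat light wood with a paper panel, 72 (x) x 70 (y) x 8 mm thick (z), 60 g. x points to the bottom end: chamfered corners, 50 mm wide at the end, 70 mm from 14 mm on; side notches 5 mm deep, 23-33 mm from that end. Starts face up in a tray bay, flush with its walls, bottom end to the tray's +x and 31 mm beyond the ledge edge
- plate_3_center (a point): centre of price plate 3 (may be absent; all are alike): flat light wood with a paper panel, 72 (x) x 70 (y) x 8 mm thick (z), 60 g. x points to the bottom end: chamfered corners, 50 mm wide at the end, 70 mm from 14 mm on; side notches 5 mm deep, 23-33 mm from that end. Starts face up in a tray bay, flush with its walls, bottom end to the tray's +x and 31 mm beyond the ledge edge
- tray: fixed polished wooden tray, 82 (x) x 243 (y) x 52 mm. Origin at counter height below the ledge edge of the middle bay. Bays at y = -79, 0, 79 mm, 73 mm wide, walls 6 mm. In each a ledge 44 mm high from x = -43 (near wall, 52 mm high) to x = 0, beyond it a well: floor 4 mm high to x = 9.5, then a 45 degree ramp up to 24.5 mm high at x = 30, open at +x
- bay_1 (a point): middle of the ledge edge of tray bay 1 (44 mm up; axes as the tray's: x over the well, z up). A plate pressed 20 to 25 mm beyond this edge, down to 10 mm below it, tips over it, slides into the well and stays standing, bottom end down, underside against the ledge face: its centre then 4 mm beyond and 4 mm below this point, its top 32 mm above. It can then be pinched across its thickness from above
- bay_2 (a point): middle of the ledge edge of tray bay 2 (44 mm up; axes as the tray's: x over the well, z up). A plate pressed 20 to 25 mm beyond this edge, down to 10 mm below it, tips over it, slides into the well and stays standing, bottom end down, underside against the ledge face: its centre then 4 mm beyond and 4 mm below this point, its top 32 mm above. It can then be pinched across its thickness from above
- bay_3 (a point): middle of the ledge edge of tray bay 3 (44 mm up; axes as the tray's: x over the well, z up). A plate pressed 20 to 25 mm beyond this edge, down to 10 mm below it, tips over it, slides into the well and stays standing, bottom end down, underside against the ledge face: its centre then 4 mm beyond and 4 mm below this point, its top 32 mm above. It can then be pinched across its thickness from above
- slot_1 (a point): row 1 of the rack: middle of its groove's floor, 6 mm above the counter. x along the groove (a plate's width), y across, z up. Groove 10.5 mm wide, 44 mm long, brass rails with flared lips 16 mm high. At x = +-35 mm two sprung steel clips with round bumps 28 mm above the floor, 61 mm apart; a plate coming down spreads them (about 10 N) and they snap into its notches; its centre is then 36 mm above here
- slot_2 (a point): row 2 of the rack: middle of its groove's floor, 6 mm above the counter. x along the groove (a plate's width), y across, z up. Groove 10.5 mm wide, 44 mm long, brass rails with flared lips 16 mm high. At x = +-35 mm two sprung steel clips with round bumps 28 mm above the floor, 61 mm apart; a plate coming down spreads them (about 10 N) and they snap into its notches; its centre is then 36 mm above here
- slot_3 (a point): row 3 of the rack: middle of its groove's floor, 6 mm above the counter. x along the groove (a plate's width), y across, z up. Groove 10.5 mm wide, 44 mm long, brass rails with flared lips 16 mm high. At x = +-35 mm two sprung steel clips with round bumps 28 mm above the floor, 61 mm apart; a plate coming down spreads them (about 10 N) and they snap into its notches; its centre is then 36 mm above here
- rack: the rack, a dark wooden base 112 (x) x 200 (y) x 6 mm fixed on the counter, origin under its centre. Three rows side by side at y = -64, 0, +64 mm (slot 1, 2, 3); the clips reach 56 mm above the counter
- button_hole (a point): centre of the mouth of the square 18 x 18 mm hole in the front of the terminal (fixed grey block 56 x 90 x 95 mm high), 68 mm above the counter. Its x axis points straight into the hole, z up. A round white button (16 mm) lies 12 mm inside
- button (a joint): how far the recessed button is pushed in, m: 0 at rest, 0.006 at its stop; spring, 1.5 N to start, 4.5 N at the stop. Pressed means beyond 0.0045 for 0.1 s
- stylus_grip (a point): the stylus's grip point, on its centre line near its balance point. A dark wooden bar 12 x 12 x 96 mm with an 8 mm steel rod as tip, 140 mm overall, 40 g. x points to the tip, z is up as it lies; the tip is 85 mm ahead of this point, the wooden bar reaches from 55 mm behind it to 41 mm ahead
- stylus_tip (a point): the very end of the stylus's steel tip, on its centre line; axes as at the grip point
- pad: order pad fixed on the counter, 151 (x) x 107 (y) mm, top 11 mm above the counter; origin under its centre. The stylus lies on it at the start, lying across it, its tip roughly towards the pad's +y
- gift_box_3: a blue gift box standing by, loose; origin at the centre of its underside; to be left alone
- pastille_tin_1: a round green pastille tin standing by, loose; origin at the centre of its underside; to be left alone
Things that resemble listed ones, but are neither listed nor needed, are in the scene too. What is shaped like the part that bears plate_2_center but black or blue is not meant.

How it is judged:
By the outcome, as a careful person would: the job done as asked, in the order asked, and still so for the second after the job is handed in, with the robot touching nothing.
Of plate_1, plate_2, plate_3 only 2 to 3 are there at a start; the rules pass over those that are not, and their reading is None.
At some moment in a run one of stylus may be knocked a few centimetres aside while the robot is not near it.
It also fails if it takes over 210 s, if anything falls off the work surface, if the arm or the gripper's body presses on something with over 40 N, if the wrist force passes 120 N, or if a joint passes its speed limit or range.

## Working session

There is one attempt and no reset: what is moved stays moved. The work goes in short steps, Python scripts to look and compute and a tool call to move; the robot and the scene stay as the last step left them, time stands still between calls to the robot, and variables do not carry over. Pictures are saved under pics/ and viewed, and the job is handed in when it is done.

Besides the shell and the picture viewer there is one more tool, called as name(argument=value, ...) on one line, values as JSON. drive_tool: Moves the arm, as the interface text tells. Its arguments: {"type":"object","properties":{"increments":{"type":"array"},"squeeze":{"type":"number"}},"required":["increments"]}

```bash
mkdir -p pics; ls; python3 - <<'E'
from station import ctrl
import cv2
print(ctrl.get_obs())
for n in("scene","top"):
    im=ctrl.camera(n); cv2.imwrite(f"pics/{n}0.png",im[:,:,::-1]); c=ctrl.calibration(n); print(n,c)
E
```

```text
pics
{'time_s': 0.0, 'qpos': array([ 1.09636212e+00,  3.00503738e-01,  1.52157465e+00, -1.16529907e-05,
        1.32070111e+00, -6.65970053e-02]), 'joint_vel': array([ 1.68285555e-04,  1.60213507e-04, -1.26436027e-03, -8.99089906e-04,
       -2.49502731e-04,  3.65101866e-05]), 'tau': array([-2.72987520e-03, -5.31806839e+01, -3.52729011e+01,  7.07276585e-02,
        2.44428293e-02, -9.23537573e-05]), 'ee_pos': array([0.21803698, 0.50467261, 0.22187114]), 'eef_rot': array([-3.14152493e+00,  1.18496671e-03,  1.16296205e+00]), 'force': array([ 0.78794672,  0.02645515, -0.02373419]), 'moment': array([-0.00180757, -0.00126037,  0.02528592]), 'grip_width': 0.09407424943097144}
scene {'fx': 372.1090564909417, 'fy': 372.1090564909417, 'cx': 317.20789005384125, 'cy': 197.72540072618983, 'rvec': array([ 2.15567514, -1.0438855 ,  0.46130871]), 'tvec': array([-0.26094886,  0.39400029,  0.80080222])}
top {'fx': 516.1746579101434, 'fy': 516.1746579101434, 'cx': 319.5178810330368, 'cy': 200.45873144737362, 'rvec': array([ 1.76227813, -1.9457353 ,  0.66108473]), 'tvec': array([0.14377588, 0.46659045, 1.38226589])}
```

View pics/scene0.png

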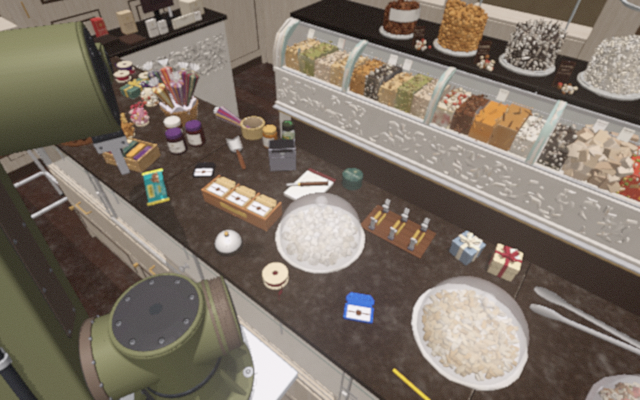

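View pics/top0.png

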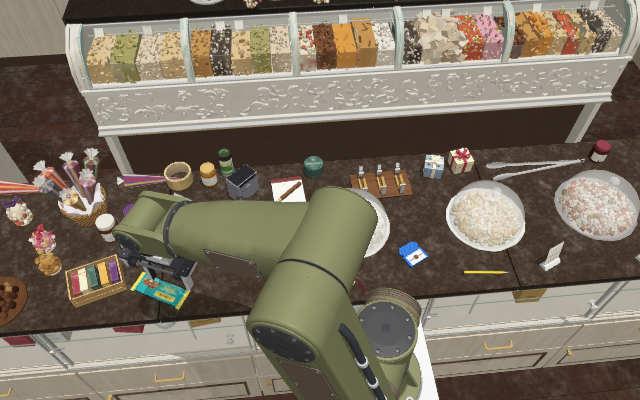

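The scene view shows the tray with three plates (242,200), pad with stylus (307,184), terminal (283,155), rack (398,230), and a blue plate decoy (360,307). In the top view the arm hides the tray. Next I'll take zoomed crops.

```bash
cat > h.py <<'E'
import numpy as np, cv2
from scipy.spatial.transform import Rotation as R
from station import ctrl
def cal(n):
    c=ctrl.calibration(n); K=np.array([[c['fx'],0,c['cx']],[0,c['fy'],c['cy']],[0,0,1]]); return K,R.from_rotvec(c['rvec']).as_matrix(),np.array(c['tvec'])
def proj(n,P):
    K,Rm,t=cal(n); p=(np.atleast_2d(P)@Rm.T+t)@K.T; return p[:,:2]/p[:,2:]
def ray(n,uv):
    K,Rm,t=cal(n); d=Rm.T@np.linalg.solve(K,[uv[0],uv[1],1.]); return -Rm.T@t,d/np.linalg.norm(d)
def onz(n,uv,z):
    o,d=ray(n,uv); return o+d*(z-o[2])/d[2]
def tri(uv1,uv2,n1="scene",n2="top"):
    (a,d),(b,e)=ray(n1,uv1),ray(n2,uv2)
    s=np.linalg.lstsq(np.c_[d,-e],b-a,rcond=None)[0]; p,q=a+d*s[0],b+e*s[1]
    return (p+q)/2,np.linalg.norm(p-q)
def snap(n,tag): 
    im=ctrl.camera(n)[:,:,::-1].copy(); cv2.imwrite(f"pics/{n}_{tag}.png",im); return im
def crop(im,x0,y0,x1,y1,s,fn):
    c=cv2.resize(im[y0:y1,x0:x1],None,fx=s,fy=s,interpolation=cv2.INTER_CUBIC)
    for k in range(x0-x0%10+10,x1,10): cv2.putText(c,str(k),((k-x0)*s,8),0,.3,(0,255,255)) if k%20==0 else 0; cv2.line(c,((k-x0)*s,10),((k-x0)*s,15),(0,255,255),1)
    for k in range(y0-y0%10+10,y1,10): cv2.putText(c,str(k),(0,(k-y0)*s+3),0,.3,(0,255,255)); cv2.line(c,(20,(k-y0)*s),(25,(k-y0)*s),(0,255,255),1)
    cv2.imwrite(fn,c)
E
python3 - <<'E'
from h import *
a=cv2.imread('pics/scene0.png');b=cv2.imread('pics/top0.png')
crop(a,195,135,345,235,5,'pics/c1.png'); crop(a,340,160,460,260,6,'pics/c2.png'); crop(b,215,145,425,205,3,'pics/c3.png')
for n in("scene","top"): K,Rm,t=cal(n); print(-Rm.T@t, Rm)
E
```

```text
[-0.08260302 -0.3754061   0.84667688] [[ 0.61397085 -0.78911843  0.01821809]
 [-0.54473361 -0.44030549 -0.71372009]
 [ 0.57123121  0.42827932 -0.70019407]]
[-0.45464657  0.19055923  1.38058713] [[-9.89237444e-02 -9.95094816e-01  6.32545039e-04]
 [-7.89513954e-01  7.80997126e-02 -6.08743091e-01]
 [ 6.05707692e-01 -6.07185490e-02 -7.93367159e-01]]
```

View pics/c1.png

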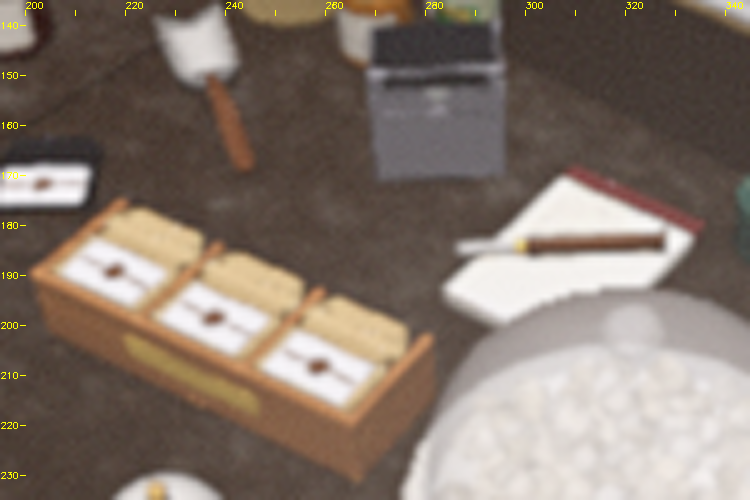

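View pics/c2.png

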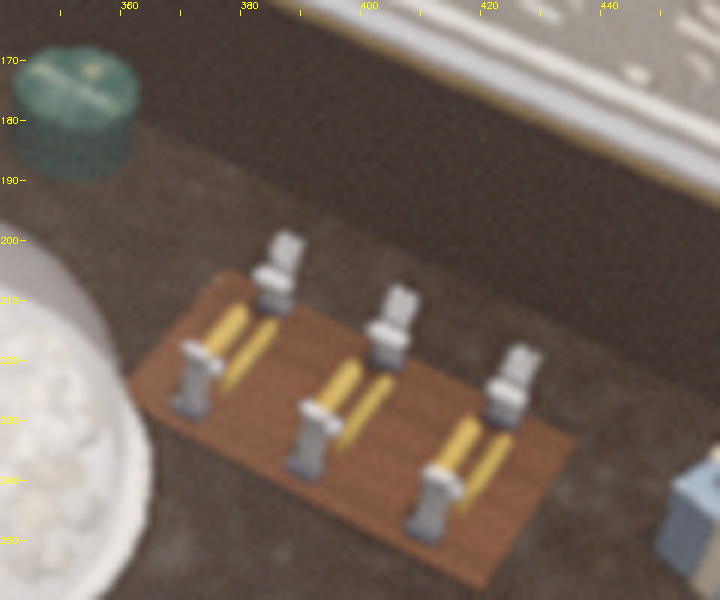

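View pics/c3.png

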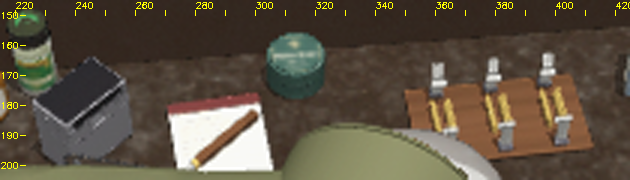

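```bash
python3 - <<'E'
from h import *
np.set_printoptions(precision=4,suppress=True)
S=dict(trayNL=((200,190),.052),trayNR=((264,219),.052),trayFR=((278,202),.052),trayFL=((217,176),.052),p1=((215,189),.052),p2=((235,198.5),.052),p3=((257,208),.052),sty_tip=((286,184),.017),sty_end=((327,183),.017),rackNW=((362,224),.006),rackS=((420,258),.006),rackE=((435,243),.006),rackN=((376,206),.006),termL=((268,149),.095),termR=((293,149),.095),hole=((281,157),.068),bowl=((320,240),.05))
for k,(uv,z) in S.items(): print(k,onz("scene",uv,z)*1000)
T=dict(rackNW=((352,176),.006),rackSE=((409,195),.006),rackNE=((402,169),.006))
for k,(uv,z) in T.items(): print('top',k,onz("top",uv,z)*1000)
E
```

```text
trayNL [364.8606 413.3655  52.    ]
trayNR [400.757  175.9716  52.    ]
trayFR [477.0973 191.1037  52.    ]
trayFL [441.6811 422.9406  52.    ]
p1 [396.8423 381.0527  52.    ]
p2 [406.6277 302.1516  52.    ]
p3 [419.6417 222.4329  52.    ]
sty_tip [580.5424 251.9551  17.    ]
sty_end [669.8158 149.6517  17.    ]
rackNW [598.8755 -35.9434   6.    ]
rackS [ 594.0681 -231.3094    6.    ]
rackE [ 669.8832 -240.9976    6.    ]
rackN [690.81   -29.0743   6.    ]
termL [610.1177 353.0004  95.    ]
termR [662.516  288.9135  95.    ]
hole [630.2372 315.1491  68.    ]
bowl [441.5703   4.3347  50.    ]
top rackNW [690.5277 -37.8651   6.    ]
top rackSE [ 588.1615 -218.3307    6.    ]
top rackNE [ 705.1668 -217.5265    6.    ]
```

Three plate-like things lie in the tray, with paper panels at scene (215,189), (235,198) and (257,208). There is a blue look-alike at (360,307) and a black one at (203,172). The stylus is at (305,184), with a yellow pencil at (410,383) and a spatula at (237,160) as look-alikes. I choose the light wooden plates in the tray and the brown bar on the pad. I'll swing the arm aside so the top view is clear.

```bash
cat >> h.py <<'E'
def plan(p0,yaw0,wps):
    "tool-down moves: wps list of (x,y,z,yaw_deg or None); prints total tool shift (mm) and turn(deg) per leg, turn done first"
    p=np.array(p0);y=yaw0
    for w in wps:
        ny=y if w[3] is None else np.radians(w[3])
        d=np.array(w[:3])-p
        xt=np.array([np.cos(ny),np.sin(ny),0]);yt=np.array([np.sin(ny),-np.cos(ny),0])
        print("turn z %.2f deg"%(-np.degrees(ny-y)),"shift",np.round(np.array([d@xt,d@yt,-d[2]])*1000,1),"rows>=%.1f"%max(np.linalg.norm(d)/.0625,abs(np.degrees(ny-y))/10.7))
        p=np.array(w[:3]);y=ny
E
python3 - <<'E'
from h import *
plan((.218,.5047,.372),1.163-np.radians(95),[(.45,.2,.372,None),(.45,-.2,.372,None),(.2,-.45,.372,None)])
E
```

```text
turn z -0.00 deg shift [348.9 157.9  -0. ] rows>=6.1
turn z -0.00 deg shift [190. 352.  -0.] rows>=6.4
turn z -0.00 deg shift [-101.2  338.8   -0. ] rows>=5.7
```

drive_tool(increments=[[[0, 0, 9.5], [0, 0, -15], 1], [[0, 0, 9.5], [0, 0, -15], 1], [[0, 0, 9.5], [0, 0, -15], 1], [[0, 0, 9.5], [0, 0, -15], 1], [[0, 0, 9.5], [0, 0, -15], 1], [[0, 0, 9.5], [0, 0, -15], 1], [[0, 0, 9.5], [0, 0, -15], 1], [[0, 0, 9.5], [0, 0, -15], 1], [[0, 0, 9.5], [0, 0, -15], 1], [[0, 0, 9.5], [0, 0, -15], 1]])

```text
time_s: 1.35
ee_pos: [0.2181, 0.5048, 0.3726]
eef_rot: [3.141, -0.0, -0.5]
force: [-0.2, -0.1, 0.2]
grip_width: 0.0945
```

drive_tool(increments=[[[0, 0, 0], [43.6, 19.7, 0], 1], [[0, 0, 0], [43.6, 19.7, 0], 1], [[0, 0, 0], [43.6, 19.7, 0], 1], [[0, 0, 0], [43.6, 19.7, 0], 1], [[0, 0, 0], [43.6, 19.7, 0], 1], [[0, 0, 0], [43.6, 19.7, 0], 1], [[0, 0, 0], [43.6, 19.7, 0], 1], [[0, 0, 0], [43.6, 19.7, 0], 1], [[0, 0, 0], [27, 50, 0], 1], [[0, 0, 0], [27, 50, 0], 1], [[0, 0, 0], [27, 50, 0], 1], [[0, 0, 0], [27, 50, 0], 1], [[0, 0, 0], [27, 50, 0], 1], [[0, 0, 0], [27, 50, 0], 1], [[0, 0, 0], [27, 50, 0], 1], [[0, 0, 0], [-20, 55, 0], 1], [[0, 0, 0], [-20, 55, 0], 1], [[0, 0, 0], [-20, 55, 0], 1], [[0, 0, 0], [-20, 55, 0], 1], [[0, 0, 0], [-20, 55, 0], 1]])

```text
time_s: 3.85
ee_pos: [0.2299, -0.3926, 0.3723]
eef_rot: [-3.141, 0.0, -0.495]
force: [1.7, 0.5, 0.0]
grip_width: 0.094
```

```bash
python3 - <<'E'
from h import *
print(ctrl.get_obs()['ee_pos'],ctrl.get_obs()['eef_rot'])
a=snap("scene","1");b=snap("top","1")
crop(b,120,140,420,290,2,'pics/d0.png')
E
```

```text
[ 0.2298677  -0.39263777  0.37234329] [-3.14148491e+00  1.02836118e-04 -4.95027818e-01]
```

View pics/d0.png

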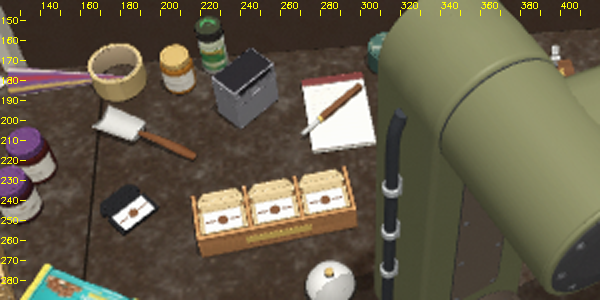

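View pics/scene_1.png

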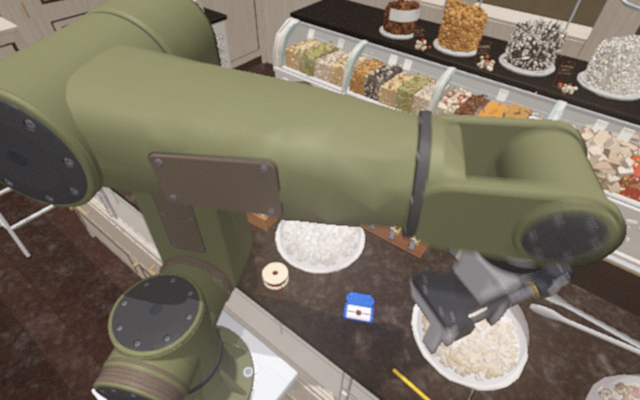

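The top view now shows the tray (274,218), the pad and stylus (287,200) and the terminal (242,187). The rack is visible in both start views. I'll zoom in to pick the corners.

```bash
python3 - <<'E'
from h import *
b=cv2.imread('pics/top_1.png');c=cv2.imread('pics/top0.png')
crop(b,205,205,305,275,8,'pics/e1.png');crop(b,220,155,310,220,8,'pics/e2.png');crop(c,345,155,425,205,9,'pics/e3.png')
E
```

```text
(no output)
```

View pics/e1.png

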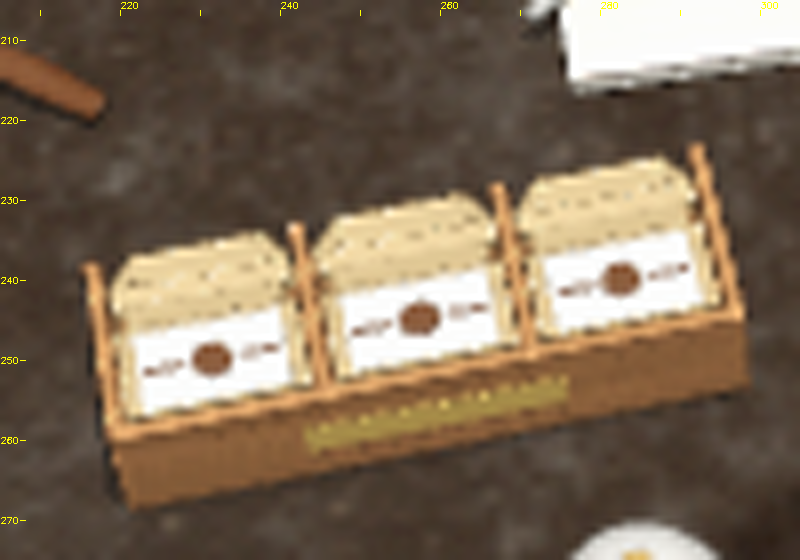

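View pics/e2.png

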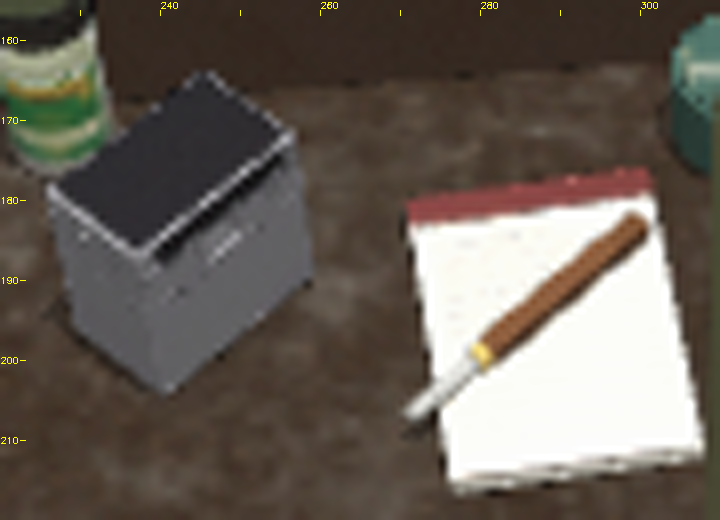

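View pics/e3.png

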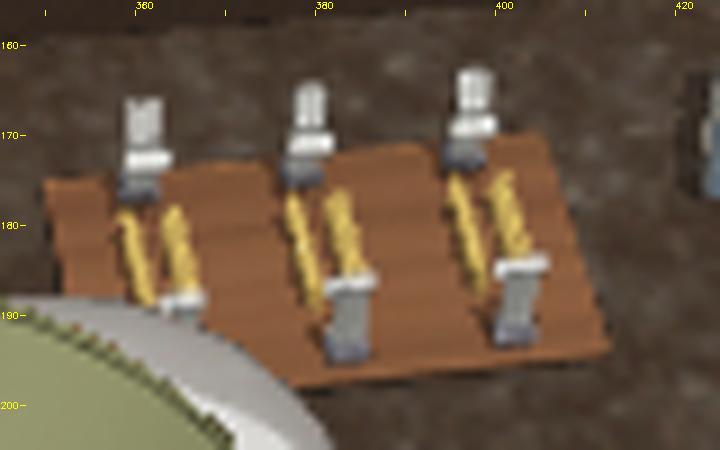

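```bash
cat > m.py <<'E'
from h import *
np.set_printoptions(precision=1,suppress=True)
def s(c,x0,y0,k): return ((c[0]+.5)/k-.5+x0,(c[1]+.5)/k-.5+y0)
SC=lambda c:s(c,195,135,5); S2=lambda c:s(c,340,160,6); T1=lambda c:s(c,205,205,8);T2=lambda c:s(c,220,155,8);T3=lambda c:s(c,345,155,9)
def pr(k,a,b): p,e=tri(a,b); print(k,p*1000,'gap %.1f'%(e*1000)); return p
E
python3 - <<'E'
from m import *
for k,a,b in [('NL',(35,272),(113,437)),('NR',(350,418),(742,315)),('t1',(125,203),(92,266)),('t2',(218,247),(296,226)),('t3',(320,292),(498,187)),('t4',(430,338),(696,146)),('dot3L',(113,271),(212,358)),('dot2',(213,318),(420,318)),('dot1R',(318,367),(620,279))]: pr(k,SC(a),T1(b))
for k,a,b in [('tip',(458,248),(408,410)),('ferr',(520,245),(483,352)),('end',(664,241),(638,220)),('TFL',(371,68),(138,252)),('TFR',(503,62),(295,133)),('BFL',(380,178),(165,393)),('BFR',(503,176),(312,283)),('btn',(437,95),(225,243))]: pr(k,SC(a),T2(b))
for k,a,b in [('FL',(235,268),(45,180)),('FR',(577,440),(540,133)),('NRr',(483,588),(610,350)),('n3',(203,352),(183,302)),('n2',(322,413),(352,282)),('n1',(442,478),(522,266)),('f3',(273,277),(148,160)),('f2',(390,336),(310,143)),('f1',(509,395),(473,126))]: pr(k,S2(a),T3(b))
E
```

```text
NL [368.4 409.7  55.1] gap 1.3
NR [399.2 172.8  56.6] gap 3.4
t1 [449.  419.9  51. ] gap 2.1
t2 [457.2 341.4  53. ] gap 0.1
t3 [468.  263.   52.9] gap 0.2
t4 [481.5 185.   51. ] gap 0.9
dot3L [399.2 373.1  55.3] gap 1.0
dot2 [408.9 294.5  55.8] gap 0.8
dot1R [420.2 218.1  54. ] gap 0.7
tip [578.6 249.2  19.1] gap 0.0
ferr [603.2 216.8  22.6] gap 0.4
end [669.1 147.3  20.2] gap 0.8
TFL [610.  350.   98.3] gap 2.9
TFR [667.8 285.7  98.9] gap 5.4
BFL [610.3 350.7   3.4] gap 1.5
BFR [667.8 288.1  -0.3] gap 3.8
btn [634.8 317.5  74.1] gap 8.3
FL [702.5 -31.1   3.6] gap 4.0
FR [ 703.6 -226.3    7.1] gap 2.9
NRr [ 594.1 -231.     6.6] gap 1.4
n3 [602.4 -66.8  47.4] gap 4.1
n2 [ 606.6 -130.8   45.4] gap 3.3
n1 [ 606.  -194.4   47.1] gap 2.2
f3 [675.  -64.9  41.8] gap 1.7
f2 [ 682.4 -129.    35.4] gap 1.2
f1 [ 685.3 -192.8   34.4] gap 0.7
```

```bash
python3 - <<'E'
from m import *
L=[]
for k,a,b in [('R',((330,297),(408,325)),((545,180),(655,158))),('M',((228,250),(303,287)),((340,217),(455,195))),('L',((135,207),(203,240)),((140,258),(255,234)))]:
    for i in range(2): pr(k,SC(a[i]),T1(b[i]))
# subpixel: edges by proj of model hypothesis: tray origin
yaw=np.radians(7.8);o=np.array([.4318,.2979,0]);M=np.array([[np.cos(yaw),-np.sin(yaw),0],[np.sin(yaw),np.cos(yaw),0],[0,0,1]])
P=[[-.049,-.1215,.052],[-.049,.1215,.052],[.033,-.1185,.052],[.033,-.0395,.052],[.033,.0395,.052],[.033,.1185,.052],[.031,-.104,.052],[.031,-.054,.052],[.031,-.025,.052],[.031,.025,.052],[.031,.054,.052],[.031,.104,.052]]
W=(np.array(P)@M.T)+o
for n,f in(("scene","pics/scene0.png"),("top","pics/top_1.png")):
    im=cv2.imread(f); q=proj(n,W)
    x0,y0,x1,y1=(190,160,300,240) if n=="scene" else (205,205,305,275)
    s=7;c=cv2.resize(im[y0:y1,x0:x1],None,fx=s,fy=s,interpolation=cv2.INTER_CUBIC)
    for u,v in q: cv2.drawMarker(c,(int((u-x0+.5)*s),int((v-y0+.5)*s)),(255,0,255),0,8,1)
    cv2.imwrite(f"pics/chk_{n}.png",c)
E
```

```text
R [459.2 244.   67. ] gap 0.5
R [478.7 201.3  52.1] gap 4.2
M [450.6 323.1  65.8] gap 0.3
M [470.1 280.2  45.8] gap 0.8
L [442.1 399.5  63.6] gap 1.8
L [458.7 357.8  48.1] gap 0.7
```

View pics/chk_scene.png

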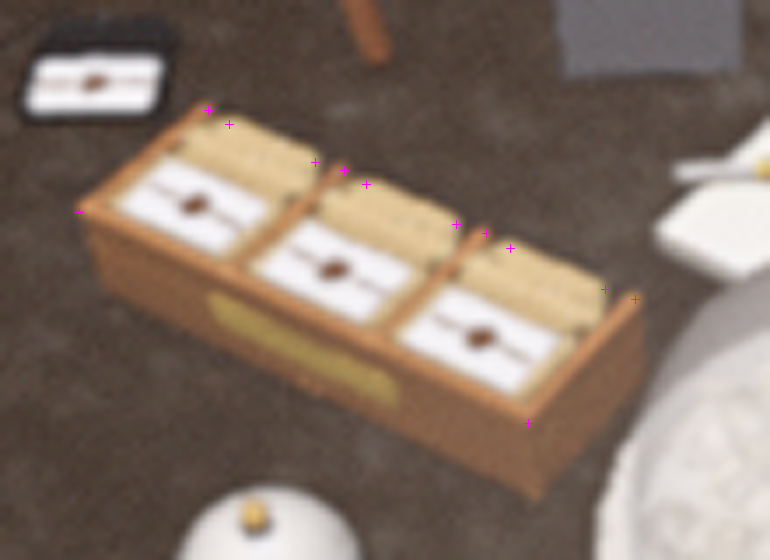

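View pics/chk_top.png

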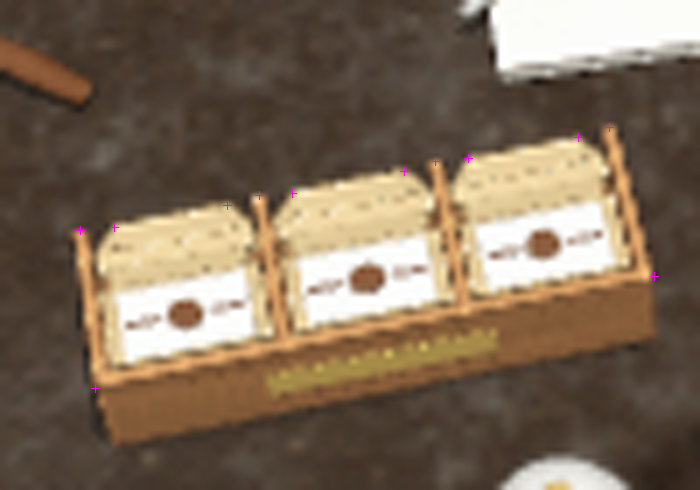

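```bash
cat >> h.py <<'E'
TY=np.radians(7.8);TO=np.array([.4320,.2979])
def tray(x,y): c,s=np.cos(TY),np.sin(TY); return TO+[c*x-s*y,s*x+c*y]
E
python3 - <<'E'
from h import *
o=ctrl.get_obs();print(o['ee_pos'],o['eef_rot'])
R_,M_,L_=[tray(.0225,y) for y in(-.079,0,.079)]
print(R_,M_,L_)
plan(o['ee_pos'],o['eef_rot'][2],[(*o['ee_pos'][:3],-82.2),(.45,-.15,.33,None),(*R_,.33,None),(*R_,.11,None),(*R_,.051,None),(*R_,.11,None),(*M_,.11,None),(*L_,.11,None)])
E
```

```text
[ 0.22808239 -0.39414589  0.3718623 ] [-3.14150310e+00  1.32548256e-03 -5.00362963e-01]
[0.46501336 0.22268452] [0.45429183 0.3009536 ] [0.4435703  0.37922268]
turn z 53.53 deg shift [ 0.  0. -0.] rows>=5.0
turn z -0.00 deg shift [-211.8 -253.    41.9] rows>=5.3
turn z -0.00 deg shift [-367.2  -65.5   -0. ] rows>=6.0
turn z -0.00 deg shift [  0.   0. 220.] rows>=3.5
turn z -0.00 deg shift [ 0.  0. 59.] rows>=0.9
turn z -0.00 deg shift [  0.   0. -59.] rows>=0.9
turn z -0.00 deg shift [-79.  -0.  -0.] rows>=1.3
turn z -0.00 deg shift [-79.   0.  -0.] rows>=1.3
```

drive_tool(increments=[[[0, 0, 9], [0, 0, 0], 0], [[0, 0, 9], [0, 0, 0], 0], [[0, 0, 9], [0, 0, 0], 0], [[0, 0, 9], [0, 0, 0], 0], [[0, 0, 9], [0, 0, 0], 0], [[0, 0, 8.5], [0, 0, 0], 0], [[0, 0, 0], [-35, -42, 7], 0], [[0, 0, 0], [-35, -42, 7], 0], [[0, 0, 0], [-35, -42, 7], 0], [[0, 0, 0], [-35, -42, 7], 0], [[0, 0, 0], [-35, -42, 7], 0], [[0, 0, 0], [-35, -42, 7], 0], [[0, 0, 0], [-46, -8, 0], 0], [[0, 0, 0], [-46, -8, 0], 0], [[0, 0, 0], [-46, -8, 0], 0], [[0, 0, 0], [-46, -8, 0], 0], [[0, 0, 0], [-46, -8, 0], 0], [[0, 0, 0], [-46, -8, 0], 0], [[0, 0, 0], [-46, -8, 0], 0], [[0, 0, 0], [-46, -8, 0], 0]])

```text
time_s: 6.45
ee_pos: [0.462, 0.2273, 0.3303]
eef_rot: [3.141, -0.0, -1.428]
force: [0.2, -0.5, 0.9]
grip_width: 0.0003
```

drive_tool(increments=[[[0, 0, 0], [0, 0, 45], 0], [[0, 0, 0], [0, 0, 45], 0], [[0, 0, 0], [0, 0, 45], 0], [[0, 0, 0], [0, 0, 45], 0], [[0, 0, 0], [0, 0, 0], 0], [[0, 0, 0], [0, 0, 0], 0]])

```text
time_s: 7.2
ee_pos: [0.4631, 0.2257, 0.1522]
eef_rot: [-3.14, 0.0, -1.429]
force: [-0.2, 0.2, 1.4]
grip_width: 0.0004
```

```bash
python3 - <<'E'
from h import *
for i in range(4):
    o=ctrl.get_obs();print(o['time_s'],o['ee_pos'],o['eef_rot'],o['force'])
    a=snap("top","2") if i%2 else snap("scene","2")
crop(cv2.imread('pics/scene_2.png'),190,120,310,240,5,'pics/f1.png')
print(tray(.0225,-.079))
E
```

```text
7.2 [0.46312058 0.22569453 0.15221967] [-3.13978780e+00  4.90634261e-04 -1.42852921e+00] [-0.19819484  0.20513112  1.44736331]
7.25 [0.46330735 0.22569372 0.15249525] [-3.13889779e+00  6.85609392e-04 -1.42859747e+00] [ 0.38010185  0.35383825 -0.82876135]
7.3 [0.46331496 0.22562207 0.15245811] [-3.13869072e+00  7.09561681e-04 -1.42867107e+00] [-0.06092902 -0.1786327   0.82318411]
7.35 [0.46322642 0.22552468 0.1522321 ] [-3.13889857e+00  6.79232618e-04 -1.42874863e+00] [-0.43629135 -0.32825736  0.88007559]
[0.46501336 0.22268452]
```

View pics/f1.png

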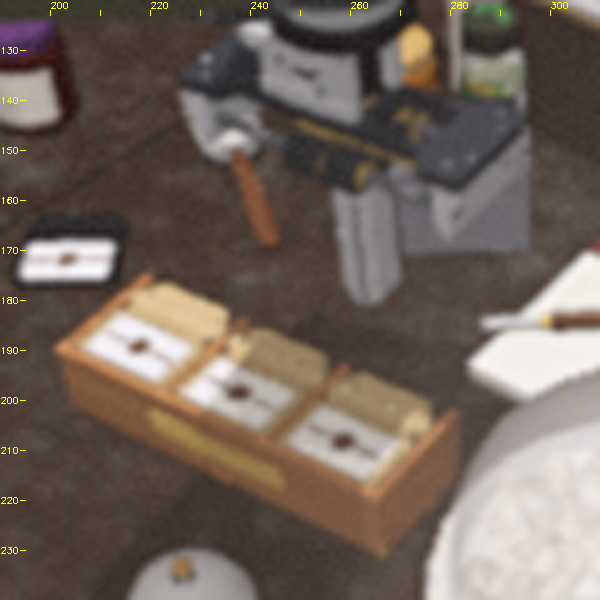

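```bash
python3 - <<'E'
from h import *
o=ctrl.get_obs()
for e in(.152,.135):
  for n in('scene','top'):print(n,proj(n,[*o['ee_pos'][:2],e]))
crop(cv2.imread('pics/top_2.png'),220,150,320,250,6,'pics/f2.png')
plan(o['ee_pos'],o['eef_rot'][2],[(*tray(.0225,-.079),.152,None)])
E
```

```text
scene [[263.70803558 174.45218311]]
top [[276.87528486 209.25421778]]
scene [[264.1966974  178.94167259]]
top [[277.24466841 212.64147944]]
turn z -0.00 deg shift [ 3.  -1.5 -0.1] rows>=0.1
```

View pics/f2.png

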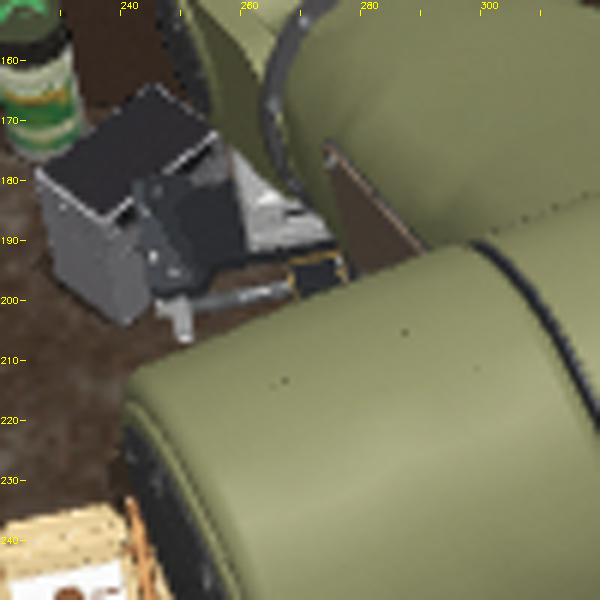

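drive_tool(increments=[[[0, 0, 0], [3, -1.5, 40], 0], [[0, 0, 0], [0, 0, 35], 0], [[0, 0, 0], [0, 0, 9], 0], [[0, 0, 0], [0, 0, 9], 0], [[0, 0, 0], [0, 0, 8], 0], [[0, 0, 0], [0, 0, 0], 0], [[0, 0, 0], [0, 0, 0], 0]])

```text
time_s: 8.28
ee_pos: [0.4647, 0.2225, 0.0499]
eef_rot: [-3.141, 0.0, -1.429]
force: [-0.3, 0.2, 0.2]
grip_width: 0.0008
```

```bash
python3 - <<'E'
from h import *
o=ctrl.get_obs();print(o['time_s'],o['ee_pos'],o['force'])
a=snap("scene","3")
crop(a,190,120,310,240,5,'pics/g1.png')
E
```

```text
8.275 [0.46472113 0.22250581 0.04993731] [-0.3286796   0.15272057  0.1788001 ]
```

View pics/g1.png

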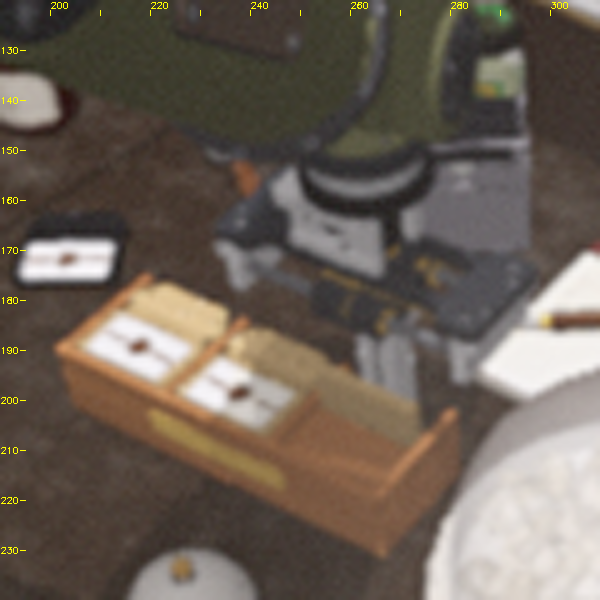

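The right-hand plate tipped over and stands in the well, top edge near (265,200). Next are the other two bays.

drive_tool(increments=[[[0, 0, 0], [0, 0, -55], 0], [[0, 0, 0], [0, 0, -5], 0], [[0, 0, 0], [-40, 0, 0], 0], [[0, 0, 0], [-39, 0, 0], 0], [[0, 0, 0], [0, 0, 30], 0], [[0, 0, 0], [0, 0, 8], 0], [[0, 0, 0], [0, 0, 8], 0], [[0, 0, 0], [0, 0, 8], 0], [[0, 0, 0], [0, 0, 6], 0], [[0, 0, 0], [0, 0, 0], 0], [[0, 0, 0], [0, 0, 0], 0]])

```text
time_s: 9.7
ee_pos: [0.4535, 0.3006, 0.0497]
eef_rot: [-3.141, 0.0, -1.429]
force: [0.7, -0.3, 0.1]
grip_width: 0.0004
```

drive_tool(increments=[[[0, 0, 0], [0, 0, -55], 0], [[0, 0, 0], [0, 0, -5], 0], [[0, 0, 0], [-40, 0, 0], 0], [[0, 0, 0], [-39, 0, 0], 0], [[0, 0, 0], [0, 0, 30], 0], [[0, 0, 0], [0, 0, 8], 0], [[0, 0, 0], [0, 0, 8], 0], [[0, 0, 0], [0, 0, 8], 0], [[0, 0, 0], [0, 0, 6], 0], [[0, 0, 0], [0, 0, 0], 0], [[0, 0, 0], [0, 0, 0], 0], [[0, 0, 0], [0, 0, -60], 0], [[0, 0, 0], [0, 0, -60], 0]])

```text
time_s: 11.32
ee_pos: [0.4419, 0.3787, 0.1711]
eef_rot: [3.141, -0.0, -1.429]
force: [0.5, 0.8, 0.4]
grip_width: 0.0006
```

```bash
python3 - <<'E'
from h import *
o=ctrl.get_obs();print(o['time_s'],o['ee_pos'],o['eef_rot'],o['force'])
a=snap("scene","4")
crop(a,190,120,310,240,5,'pics/g2.png')
E
```

```text
11.325 [0.44190881 0.37866275 0.17110888] [ 3.14105089e+00 -2.61457578e-04 -1.42879277e+00] [0.52836539 0.78211125 0.43314555]
```

View pics/g2.png

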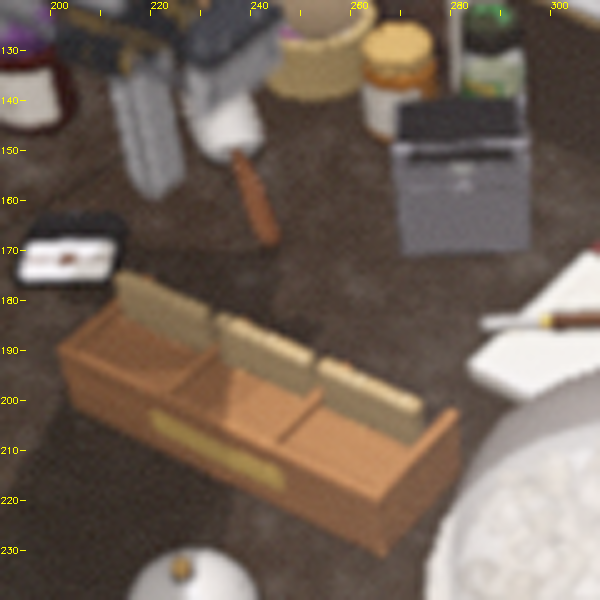

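All three plates stand in their wells. I'll check the measured top edges against the prediction.

```bash
python3 - <<'E'
from h import *
a=cv2.imread('pics/scene_4.png')
x0,y0,x1,y1=200,160,300,230;s=8;c=cv2.resize(a[y0:y1,x0:x1],None,fx=s,fy=s,interpolation=cv2.INTER_CUBIC)
for yc in(-.079,0,.079):
  for x in(0,.008):
    for y in(-.035,.035):
      u,v=proj("scene",[*tray(x,yc+y),.076])[0]; cv2.drawMarker(c,(int((u-x0+.5)*s),int((v-y0+.5)*s)),(255,0,255),0,8,1)
cv2.imwrite("pics/h1.png",c)
E
```

View pics/h1.png

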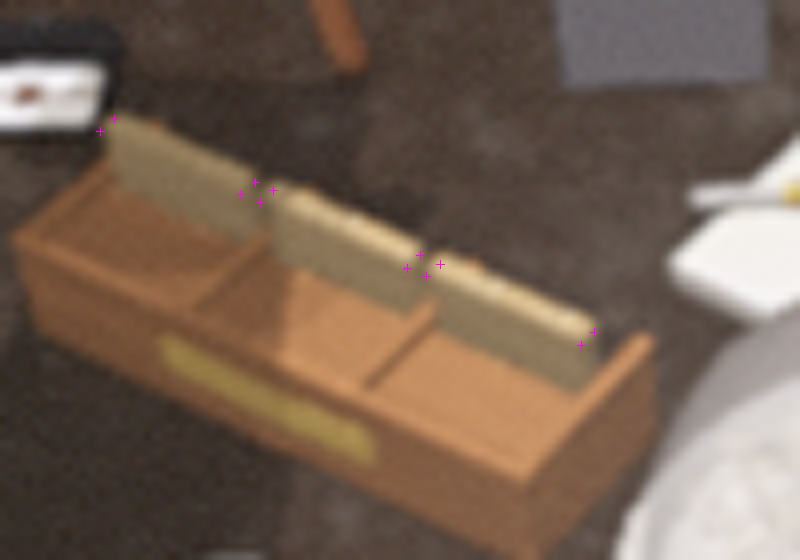

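```bash
python3 - <<'E'
from h import *
a=cv2.imread('pics/scene_4.png');b=snap("top","4")
crop(a,350,185,450,265,8,'pics/i1.png');crop(b,345,155,425,205,9,'pics/i2.png')
o=ctrl.get_obs()
plan(o['ee_pos'],o['eef_rot'][2],[(*tray(.005,.079),.067,7.8)])
E
```

```text
turn z -89.66 deg shift [-18.1   1.  109.6] rows>=8.4
```

View pics/i1.png

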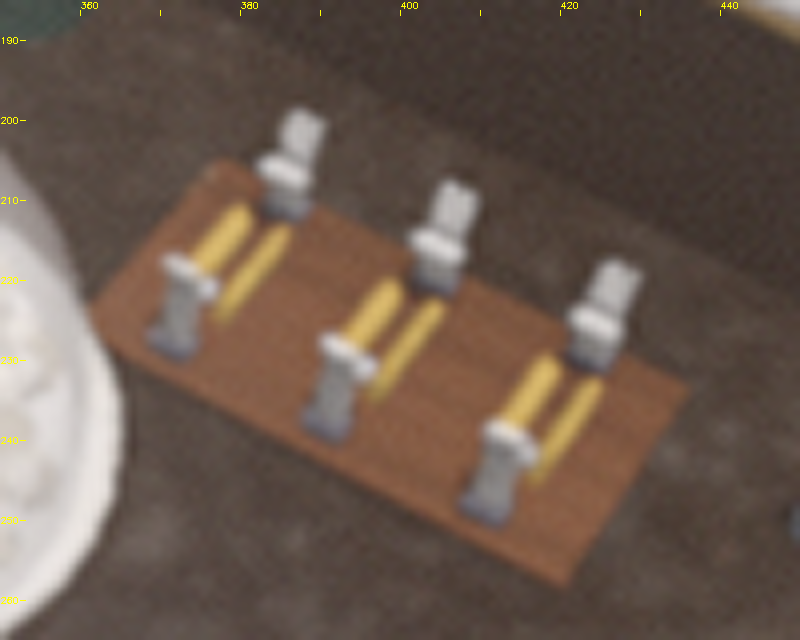

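View pics/i2.png

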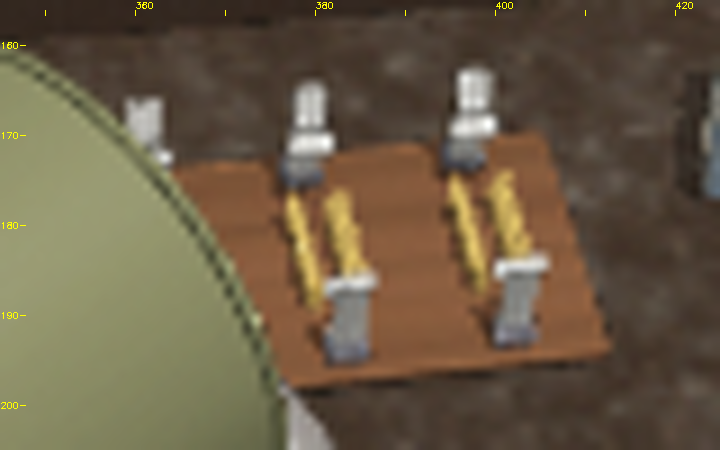

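```bash
python3 - <<'E'
from m import *
from scipy.optimize import least_squares
I1=lambda c:s(c,350,185,8)
print('scene corners',*[onz('scene',I1(c),.006)[:2]*1000 for c in[(215,160),(690,385),(567,587)]])
print('top corners',*[onz('top',T3(c),.006)[:2]*1000 for c in[(45,180),(542,133),(610,350)]])
for r,n,f in[(1,(485,518),(590,365)),(2,(325,433),(432,290)),(3,(174,352),(284,217))]:
    a,b=[onz('scene',I1(c),.008)[:2]*1000 for c in(n,f)];print('scene',r,a,b,(a+b)/2)
for r,n,f in[(1,(515,338),(463,163)),(2,(347,353),(302,180))]:
    a,b=[onz('top',T3(c),.008)[:2]*1000 for c in(n,f)];print('top',r,a,b,(a+b)/2)
# rails far/near ends as height-unknown points, triangulated
for k,a,b in[('r1 L far',(550,358),(455,178)),('r1 R far',(598,380),(500,175)),('r1 R near',(535,483),(525,250)),('r2 L far',(392,283),(292,197)),('r2 R far',(440,305),(337,193)),('r2 R near',(375,398),(362,268))]: pr(k,I1(a),T3(b))
E
```

```text
scene corners [697.2 -26.8] [ 707.6 -225.9] [ 595.  -232.2]
top corners [697.9 -30.3] [ 702.7 -227. ] [ 593.7 -231. ]
scene 1 [ 602.5 -195.9] [ 691.3 -192.8] [ 646.9 -194.4]
scene 2 [ 600.8 -131.9] [ 687.7 -128.6] [ 644.3 -130.3]
scene 3 [599.4 -68.3] [685.5 -65. ] [642.5 -66.7]
top 1 [ 601.3 -195.9] [ 688.8 -192.7] [ 645.1 -194.3]
top 2 [ 600.5 -131.6] [ 686.4 -129. ] [ 643.4 -130.3]
r1 L far [ 668.2 -183.6   25.4] gap 1.5
r1 R far [ 670.2 -201.8   23.7] gap 2.8
r1 R near [ 628.6 -204.    16.7] gap 12.2
r2 L far [ 665.4 -120.1   24.6] gap 1.2
r2 R far [ 669.2 -138.5   21.2] gap 2.3
r2 R near [ 624.8 -140.5   19. ] gap 11.1
```

drive_tool(increments=[[[0, 0, -10], [0, 0, 0], 0.43], [[0, 0, -10], [0, 0, 0], 0.43], [[0, 0, -10], [0, 0, 0], 0.43], [[0, 0, -10], [0, 0, 0], 0.43], [[0, 0, -10], [0, 0, 0], 0.43], [[0, 0, -10], [0, 0, 0], 0.43], [[0, 0, -10], [0, 0, 0], 0.43], [[0, 0, -10], [0, 0, 0], 0.43], [[0, 0, -9.7], [0, 0, 0], 0.43], [[0, 0, 0], [-18, 1, 0], 0.43], [[0, 0, 0], [0, 0, 45], 0.43], [[0, 0, 0], [0, 0, 0], 0.43], [[0, 0, 0], [0, 0, 0], 0.43]])

```text
time_s: 13.05
ee_pos: [0.4249, 0.3757, 0.1257]
eef_rot: [-3.141, -0.001, 0.137]
force: [-0.0, -0.2, -0.0]
grip_width: 0.0404
```

```bash
python3 - <<'E'
from h import *
o=ctrl.get_obs();print(o['time_s'],o['ee_pos'],o['eef_rot'],o['grip_width'])
print(tray(.005,.079))
a=snap("scene","5");crop(a,190,120,290,210,6,'pics/j1.png')
plan(o['ee_pos'],o['eef_rot'][2],[(*tray(.005,.079),.067,None)])
E
```

```text
13.05 [0.42494579 0.37565414 0.1257377 ] [-3.14104319e+00 -9.95577842e-04  1.36640388e-01] 0.04042649349353972
[0.42623221 0.37684766]
turn z -0.00 deg shift [ 1.4 -1.  58.7] rows>=0.9
```

View pics/j1.png

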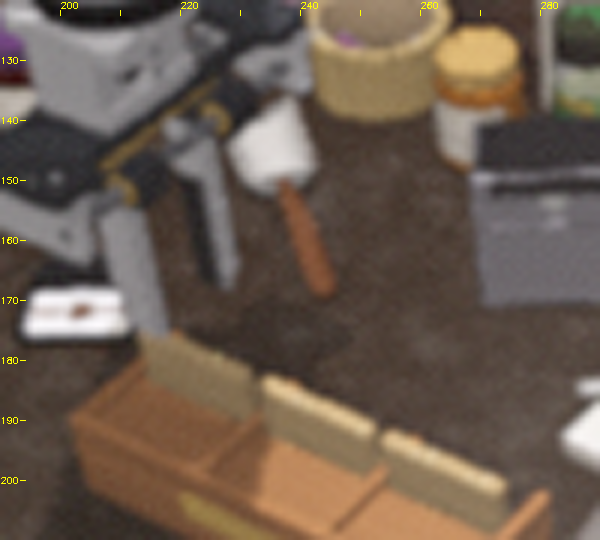

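drive_tool(increments=[[[0, 0, 0], [1.5, -1, 20], 0.43], [[0, 0, 0], [0, 0, 20], 0.43], [[0, 0, 0], [0, 0, 18], 0.43], [[0, 0, 0], [0, 0, 0], 0.43], [[0, 0, 0], [0, 0, 0], 0], [[0, 0, 0], [0, 0, 0], 0], [[0, 0, 0], [0, 0, 0], 0], [[0, 0, 0], [0, 0, 0], 0], [[0, 0, 0], [0, 0, 0], 0], [[0, 0, 0], [0, 0, 0], 0]], squeeze=35)

```text
time_s: 14.35
ee_pos: [0.4262, 0.3767, 0.0667]
eef_rot: [-3.141, -0.001, 0.137]
force: [4.0, 0.5, 0.8]
grip_width: 0.0077
```

drive_tool(increments=[[[0, 0, 0], [0, 0, -15], 0], [[0, 0, 0], [0, 0, -40], 0], [[0, 0, 0], [0, 0, -60], 0], [[0, 0, 0], [0, 0, -60], 0], [[0, 0, 0], [0, 0, -55], 0], [[0, 0, 0], [0, 0, 0], 0]])

```text
time_s: 15.1
ee_pos: [0.4262, 0.3771, 0.3007]
eef_rot: [-3.138, -0.005, 0.137]
force: [0.2, -0.1, -1.0]
grip_width: 0.008
```

```bash
cat >> h.py <<'E'
RY=np.radians(2.0);RO=np.array([.6440,-.1304])
def rack(x,y): c,s=np.cos(RY),np.sin(RY); return RO+[c*x-s*y,s*x+c*y]
E
python3 - <<'E'
from h import *
o=ctrl.get_obs();print(o['time_s'],o['ee_pos'],o['eef_rot'],o['grip_width'],o['force'])
S=rack(0,-.064);print(S)
plan(o['ee_pos'],o['eef_rot'][2],[(*o['ee_pos'],-88),(.52,.15,.30,None),(*S,.30,None),(*S,.15,None),(*S,.069,None)])
E
```

```text
15.1 [0.4261853  0.37710916 0.30065718] [-3.13819415 -0.00542786  0.13697962] 0.008032601922538098 [ 0.15076289 -0.12600858 -1.00985381]
[ 0.64623357 -0.19436101]
turn z 95.85 deg shift [ 0.  0. -0.] rows>=9.0
turn z -0.00 deg shift [230.2 -85.8   0.7] rows>=3.9
turn z -0.00 deg shift [ 348.6 -114.1   -0. ] rows>=5.9
turn z -0.00 deg shift [  0.   0. 150.] rows>=2.4
turn z -0.00 deg shift [ 0.  0. 81.] rows>=1.3
```

drive_tool(increments=[[[0, 0, 9.6], [0, 0, 0], 0], [[0, 0, 9.6], [0, 0, 0], 0], [[0, 0, 9.6], [0, 0, 0], 0], [[0, 0, 9.6], [0, 0, 0], 0], [[0, 0, 9.6], [0, 0, 0], 0], [[0, 0, 9.6], [0, 0, 0], 0], [[0, 0, 9.6], [0, 0, 0], 0], [[0, 0, 9.6], [0, 0, 0], 0], [[0, 0, 9.5], [0, 0, 0], 0], [[0, 0, 9.5], [0, 0, 0], 0]])

```text
time_s: 16.35
ee_pos: [0.4253, 0.3764, 0.2949]
eef_rot: [3.139, -0.001, -1.541]
force: [-0.9, -0.3, 0.3]
grip_width: 0.0079
```

drive_tool(increments=[[[0, 0, 0], [45, -15, 0], 0], [[0, 0, 0], [45, -15, 0], 0], [[0, 0, 0], [45, -15, 0], 0], [[0, 0, 0], [45, -15, 0], 0], [[0, 0, 0], [45, -16, 0], 0], [[0, 0, 0], [45, -16, 0], 0], [[0, 0, 0], [45, -16, 0], 0], [[0, 0, 0], [45, -16, 0], 0], [[0, 0, 0], [45, -16, 0], 0], [[0, 0, 0], [45, -16, 0], 0], [[0, 0, 0], [45, -15, 0], 0], [[0, 0, 0], [45, -15, 0], 0], [[0, 0, 0], [39, -13, 0], 0], [[0, 0, 0], [0, 0, 45], 0], [[0, 0, 0], [0, 0, 45], 0], [[0, 0, 0], [0, 0, 45], 0], [[0, 0, 0], [0, 0, 0], 0], [[0, 0, 0], [0, 0, 0], 0]])

```text
time_s: 18.6
ee_pos: [0.6457, -0.1951, 0.163]
eef_rot: [-3.14, -0.0, -1.535]
force: [0.3, 0.0, 0.8]
grip_width: 0.0077
```

```bash
python3 - <<'E'
from h import *
o=ctrl.get_obs();print(o['time_s'],o['ee_pos'],o['eef_rot'],o['grip_width'],o['force'])
S=rack(0,-.064);print(S)
plan(o['ee_pos'],o['eef_rot'][2],[(*S,.15,-88)])
a=snap("scene","6");crop(a,350,160,450,260,6,'pics/k1.png')
b=snap("top","6");crop(b,340,130,440,210,6,'pics/k2.png')
E
```

```text
18.6 [ 0.64565517 -0.19506827  0.16301941] [-3.14031547e+00 -4.05232529e-04 -1.53518567e+00] 0.007672047036177801 [0.26286321 0.02011036 0.81685286]
[ 0.64623357 -0.19436101]
turn z 0.04 deg shift [-0.7 -0.6 13. ] rows>=0.2
```

View pics/k1.png

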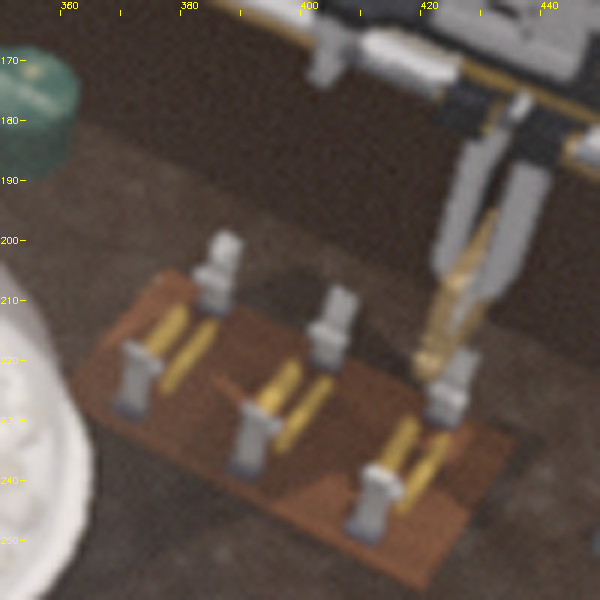

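View pics/k2.png

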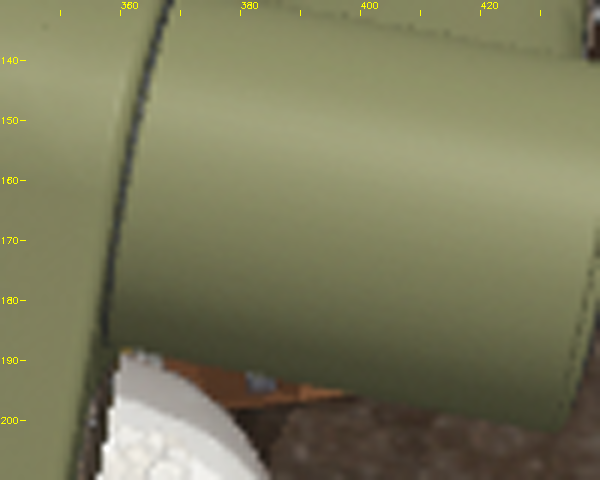

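```bash
cat > ov.py <<'E'
from h import *
def overlay(im,n,W,x0,y0,x1,y1,s,fn):
    c=cv2.resize(im[y0:y1,x0:x1],None,fx=s,fy=s,interpolation=cv2.INTER_CUBIC)
    for u,v in proj(n,W): cv2.drawMarker(c,(int((u-x0+.5)*s),int((v-y0+.5)*s)),(255,0,255),0,7,1)
    cv2.imwrite(fn,c)
def plate(tcp,yaw,dz=-.027,off=0):
    # plate along tool y
    yt=np.array([np.sin(yaw),-np.cos(yaw),0]);xt=np.array([np.cos(yaw),np.sin(yaw),0])
    c=np.array(tcp)+[0,0,dz]
    P=[]
    for sx in(-.004,.004):
        for yy,zz in[(-.025,-.036),(.025,-.036),(-.035,-.022),(.035,-.022),(-.035,.036),(.035,.036)]: P.append(c+xt*sx+yt*(yy+off)+[0,0,zz])
    return np.array(P)
E
python3 - <<'E'
from ov import *
o=ctrl.get_obs();overlay(cv2.imread('pics/scene_6.png'),'scene',plate(o['ee_pos'],o['eef_rot'][2]),395,165,465,235,10,'pics/k3.png')
E
```

```text
(no output)
```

View pics/k3.png

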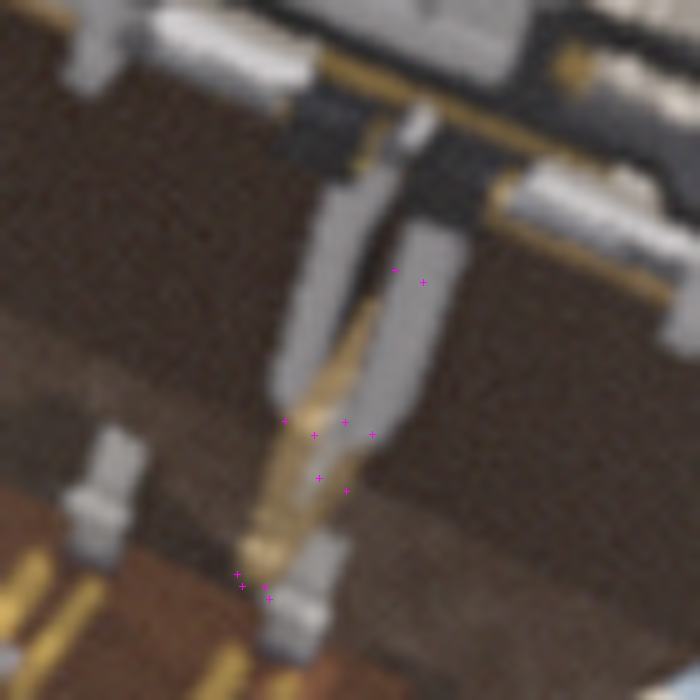

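drive_tool(increments=[[[0, 0, 0], [-0.7, 0.5, 30], 0], [[0, 0, 0], [0, 0, 30], 0], [[0, 0, 0], [0, 0, 0], 0], [[0, 0, 0], [0, 0, 0], 0]])

```text
time_s: 19.2
ee_pos: [0.6455, -0.1946, 0.1037]
eef_rot: [-3.139, -0.001, -1.535]
force: [0.5, -0.3, -0.5]
grip_width: 0.0078
```

```bash
python3 - <<'E'
from ov import *
o=ctrl.get_obs();print(o['time_s'],o['ee_pos'],o['eef_rot'],o['force'],o['moment'])
a=snap("scene","7");overlay(a,'scene',plate(o['ee_pos'],o['eef_rot'][2]),395,180,465,250,10,'pics/k4.png')
E
```

```text
19.2 [ 0.64551367 -0.19462334  0.10371812] [-3.13900063e+00 -1.04708540e-03 -1.53530180e+00] [ 0.48013504 -0.25553542 -0.49937319] [ 0.05389742  0.11946588 -0.01668955]
```

View pics/k4.png

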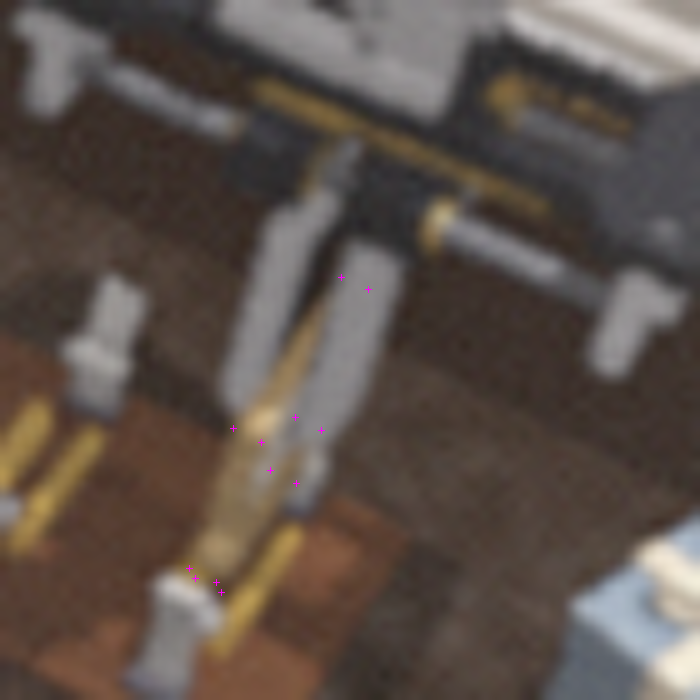

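```bash
python3 - <<'E'
from h import *
p=np.array([.62,-.194,.06]);b=proj('scene',p)
for d in np.eye(3)*.001: print(proj('scene',p+d)-b)
E
```

```text
[[ 0.16685445 -0.21651443]]
[[-0.32614117 -0.17387232]]
[[ 0.0739165  -0.23375253]]
```

drive_tool(increments=[[[0, 0, 0], [0, 0, 6], 0], [[0, 0, 0], [0, 0, 6], 0], [[0, 0, 0], [0, 0, 3], 0], [[0, 0, 0], [0, 0, 0], 0]])

```text
time_s: 19.75
ee_pos: [0.6456, -0.1945, 0.0874]
eef_rot: [-3.139, -0.001, -1.535]
force: [3.0, 0.0, 4.8]
grip_width: 0.0077
```

drive_tool(increments=[[[0, 0, 0], [0, 0, 2], 0], [[0, 0, 0], [0, 0, 2], 0], [[0, 0, 0], [0, 0, 0], 0]], squeeze=45)

```text
time_s: 20.12
ee_pos: [0.6454, -0.1945, 0.0832]
eef_rot: [-3.139, -0.001, -1.535]
force: [1.8, -0.6, 3.5]
grip_width: 0.0075
```

drive_tool(increments=[[[0, 0, 0], [0, -1, 3], 0], [[0, 0, 0], [0, 0, 3], 0], [[0, 0, 0], [0, 0, 3], 0], [[0, 0, 0], [0, 0, 3], 0], [[0, 0, 0], [0, 0, 2], 0], [[0, 0, 0], [0, 0, 0], 0]])

```text
time_s: 20.88
ee_pos: [0.6455, -0.1942, 0.0687]
eef_rot: [3.141, 0.0, -1.535]
force: [-1.5, 2.5, 5.6]
grip_width: 0.0079
```

```bash
python3 - <<'E'
from ov import *
o=ctrl.get_obs();print(o['time_s'],o['ee_pos'],o['eef_rot'],o['force'],o['moment'])
a=snap("scene","8");crop(a,375,170,455,250,8,'pics/k5.png')
E
```

```text
20.875 [ 0.64546247 -0.1941936   0.06874946] [ 3.14092672e+00  3.07804098e-04 -1.53532219e+00] [-1.49489634  2.51185672  5.64008723] [0.53491704 0.5669898  0.03351944]
```

View pics/k5.png

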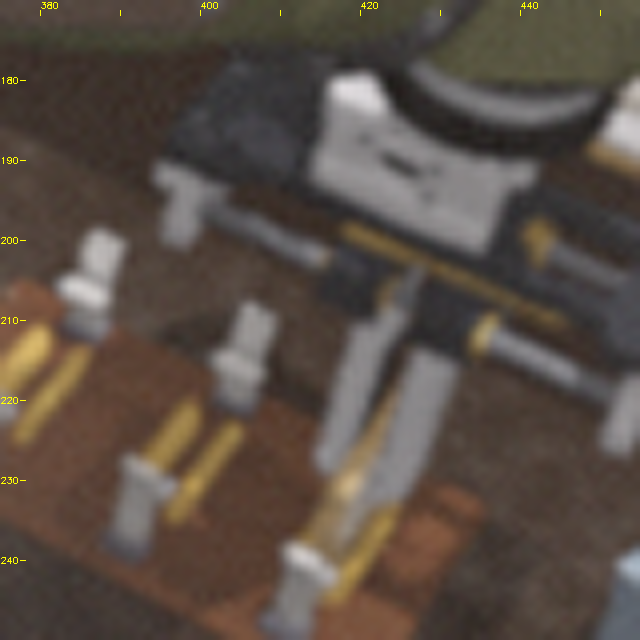

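drive_tool(increments=[[[0, 0, 0], [0, 0, 1], 0], [[0, 0, 0], [0, 0, 0], 0]])

```text
time_s: 21.18
ee_pos: [0.6456, -0.1942, 0.0687]
eef_rot: [3.141, 0.0, -1.535]
force: [-5.9, 3.5, 14.0]
grip_width: 0.0075
```

drive_tool(increments=[[[0, 0, 0], [0, 0, 1], 0], [[0, 0, 0], [0, 0, 0], 0]])

```text
time_s: 21.42
ee_pos: [0.6458, -0.1943, 0.0687]
eef_rot: [-3.141, -0.0, -1.535]
force: [-8.2, 3.8, 20.3]
grip_width: 0.0076
```

drive_tool(increments=[[[0, 0, 0], [0, 0, 1], 0], [[0, 0, 0], [0, 0, 0], 0]])

```text
time_s: 21.68
ee_pos: [0.6458, -0.1943, 0.0686]
eef_rot: [-3.141, -0.0, -1.535]
force: [-10.9, 4.7, 28.7]
grip_width: 0.0078
```

drive_tool(increments=[[[0, 0, 0], [0, 0, -3], 0], [[0, 0, 0], [0, 0, 0], 0.35], [[0, 0, 0], [0, 0, 0], 0.35], [[0, 0, 0], [0, 0, 0], 0.35], [[0, 0, 0], [0, 0, -20], 0.35], [[0, 0, 0], [0, 0, -40], 0.35], [[0, 0, 0], [0, 0, -60], 0.35], [[0, 0, 0], [0, 0, -60], 0.35], [[0, 0, 0], [0, 0, -50], 0.35]])

```text
time_s: 22.8
ee_pos: [0.6454, -0.1942, 0.3029]
eef_rot: [-3.139, -0.001, -1.535]
force: [0.2, 0.6, -0.7]
grip_width: 0.0327
```

```bash
python3 - <<'E'
from ov import *
o=ctrl.get_obs();print(o['time_s'],o['ee_pos'],o['eef_rot'],o['force'],o['moment'])
a=snap("scene","9");crop(a,355,170,455,260,7,'pics/k6.png')
S=rack(0,-.064);W=plate([*S,.069],np.radians(-88));overlay(a,'scene',W,395,180,465,250,9,'pics/k7.png')
plan(o['ee_pos'],o['eef_rot'][2],[(*tray(.006,0),.30,7.8)])
print(tray(.006,0))
E
```

```text
22.8 [ 0.64539703 -0.19419759  0.30293481] [-3.13874372e+00 -1.21144015e-03 -1.53527830e+00] [ 0.2047982   0.60340055 -0.71058268] [-0.01421551  0.15991347  0.04543948]
turn z -95.76 deg shift [-138.6 -516.5    2.9] rows>=8.9
[0.43794449 0.29871429]
```

View pics/k6.png

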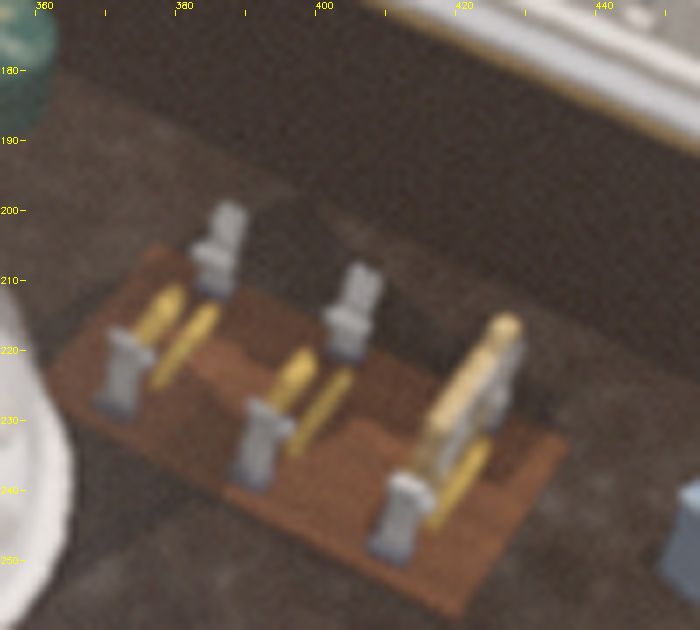

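View pics/k7.png

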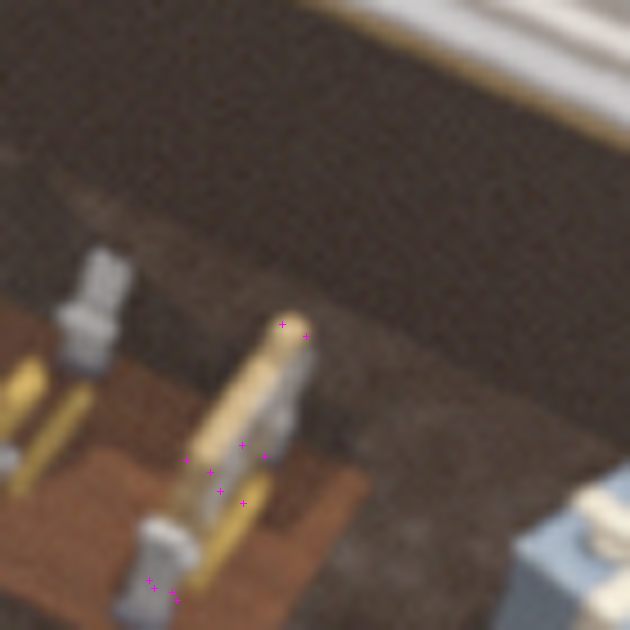

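Plate 1 is seated in slot 1. The tool stopped at 0.0687 m with 28 N, and the top edge matches the seated height. Next is the middle plate.

drive_tool(increments=[[[0, 0, -9.6], [0, 0, 0], 0.43], [[0, 0, -9.6], [0, 0, 0], 0.43], [[0, 0, -9.6], [0, 0, 0], 0.43], [[0, 0, -9.6], [0, 0, 0], 0.43], [[0, 0, -9.6], [0, 0, 0], 0.43], [[0, 0, -9.6], [0, 0, 0], 0.43], [[0, 0, -9.6], [0, 0, 0], 0.43], [[0, 0, -9.6], [0, 0, 0], 0.43], [[0, 0, -9.5], [0, 0, 0], 0.43], [[0, 0, -9.5], [0, 0, 0], 0.43]])

```text
time_s: 24.1
ee_pos: [0.6455, -0.1942, 0.2997]
eef_rot: [3.141, -0.001, 0.142]
force: [-1.0, 0.1, -0.3]
grip_width: 0.0404
```

drive_tool(increments=[[[0, 0, 0], [-12, -43, 0], 0.43], [[0, 0, 0], [-12, -43, 0], 0.43], [[0, 0, 0], [-12, -43, 0], 0.43], [[0, 0, 0], [-12, -43, 0], 0.43], [[0, 0, 0], [-12, -43, 0], 0.43], [[0, 0, 0], [-12, -43, 0], 0.43], [[0, 0, 0], [-12, -43, 0], 0.43], [[0, 0, 0], [-12, -43, 0], 0.43], [[0, 0, 0], [-12, -43, 0], 0.43], [[0, 0, 0], [-12, -43, 0], 0.43], [[0, 0, 0], [-12, -43, 0], 0.43], [[0, 0, 0], [-6.5, -43.5, 0], 0.43], [[0, 0, 0], [0, 0, 45], 0.43], [[0, 0, 0], [0, 0, 45], 0.43], [[0, 0, 0], [0, 0, 45], 0.43], [[0, 0, 0], [0, 0, 35], 0.43], [[0, 0, 0], [0, 0, 0], 0.43], [[0, 0, 0], [0, 0, 0], 0.43]])

```text
time_s: 26.35
ee_pos: [0.4388, 0.2989, 0.1305]
eef_rot: [-3.141, -0.002, 0.137]
force: [0.1, 1.0, -0.6]
grip_width: 0.0405
```

```bash
python3 - <<'E'
from h import *
o=ctrl.get_obs();print(o['time_s'],o['ee_pos'],o['eef_rot'],o['grip_width'])
a=snap("scene","10");crop(a,190,110,330,220,5,'pics/l1.png')
plan(o['ee_pos'],o['eef_rot'][2],[(*tray(.006,0),.067,7.8)])
E
```

```text
26.35 [0.43881911 0.29891969 0.13053364] [-3.14060267e+00 -2.40003917e-03  1.36739355e-01] 0.04053376199291959
turn z 0.03 deg shift [-0.9  0.1 63.5] rows>=1.0
```

View pics/l1.png

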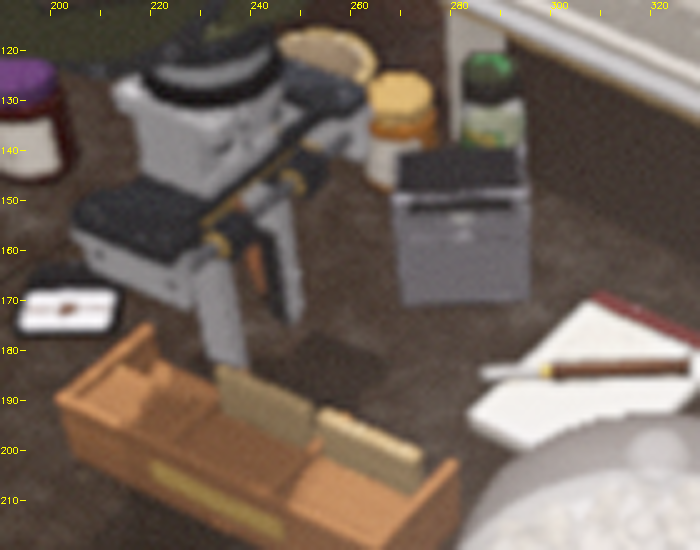

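drive_tool(increments=[[[0, 0, 0], [-0.5, 0, 22], 0.43], [[0, 0, 0], [0, 0, 22], 0.43], [[0, 0, 0], [0, 0, 18], 0.43], [[0, 0, 0], [0, 0, 1], 0.43], [[0, 0, 0], [0, 0, 0], 0], [[0, 0, 0], [0, 0, 0], 0], [[0, 0, 0], [0, 0, 0], 0], [[0, 0, 0], [0, 0, 0], 0], [[0, 0, 0], [0, 0, 0], 0], [[0, 0, 0], [0, 0, 0], 0]])

```text
time_s: 27.65
ee_pos: [0.4377, 0.2985, 0.0658]
eef_rot: [-3.141, -0.0, 0.137]
force: [-0.6, -0.1, 6.2]
grip_width: 0.0074
```

drive_tool(increments=[[[0, 0, 0], [0, 0, -15], 0], [[0, 0, 0], [0, 0, -40], 0], [[0, 0, 0], [0, 0, -60], 0], [[0, 0, 0], [0, 0, -60], 0], [[0, 0, 0], [0, 0, -58], 0], [[0, 0, 0], [0, 0, 0], 0]])

```text
time_s: 28.4
ee_pos: [0.4383, 0.2989, 0.3035]
eef_rot: [-3.139, -0.007, 0.137]
force: [-0.4, -0.3, -0.8]
grip_width: 0.008
```

drive_tool(increments=[[[0, 0, 9.6], [0, 0, 0], 0], [[0, 0, 9.6], [0, 0, 0], 0], [[0, 0, 9.6], [0, 0, 0], 0], [[0, 0, 9.6], [0, 0, 0], 0], [[0, 0, 9.6], [0, 0, 0], 0], [[0, 0, 9.6], [0, 0, 0], 0], [[0, 0, 9.6], [0, 0, 0], 0], [[0, 0, 9.6], [0, 0, 0], 0], [[0, 0, 9.5], [0, 0, 0], 0], [[0, 0, 9.5], [0, 0, 0], 0], [[0, 0, 0], [0, 0, 0], 0]])

```text
time_s: 29.78
ee_pos: [0.4373, 0.2983, 0.2979]
eef_rot: [3.141, -0.001, -1.534]
force: [0.4, 0.0, -0.4]
grip_width: 0.0076
```

```bash
python3 - <<'E'
from h import *
o=ctrl.get_obs();print(o['time_s'],o['ee_pos'],o['eef_rot'],o['grip_width'])
plan(o['ee_pos'],o['eef_rot'][2],[(*rack(0,0),.103,-88)])
E
```

```text
29.775 [0.43728801 0.29827938 0.29786933] [ 3.14052247e+00 -5.58981452e-04 -1.53428184e+00] 0.0076051825632530495
turn z 0.09 deg shift [ 435.6 -191.6  194.9] rows>=8.2
```

drive_tool(increments=[[[0, 0, 0], [48, -21, 0], 0], [[0, 0, 0], [48, -21, 0], 0], [[0, 0, 0], [48, -21, 0], 0], [[0, 0, 0], [48, -21, 0], 0], [[0, 0, 0], [48, -21, 0], 0], [[0, 0, 0], [48, -21, 0], 0], [[0, 0, 0], [48, -21, 0], 0], [[0, 0, 0], [48, -21, 0], 0], [[0, 0, 0], [51.5, -23, 0], 0], [[0, 0, 0], [0, 0, 0], 0], [[0, 0, 0], [0, 0, 50], 0], [[0, 0, 0], [0, 0, 50], 0], [[0, 0, 0], [0, 0, 50], 0], [[0, 0, 0], [0, 0, 30], 0], [[0, 0, 0], [0, 0, 0], 0], [[0, 0, 0], [0, 0, 0], 0]])

```text
time_s: 31.78
ee_pos: [0.6445, -0.1297, 0.1203]
eef_rot: [-3.14, -0.001, -1.533]
force: [0.4, -0.1, 0.1]
grip_width: 0.0079
```

```bash
python3 - <<'E'
from ov import *
o=ctrl.get_obs();print(o['time_s'],o['ee_pos'],o['eef_rot'],o['grip_width'],o['force'])
plan(o['ee_pos'],o['eef_rot'][2],[(*rack(0,0),.103,-88)])
a=snap("scene","11");crop(a,365,170,445,250,8,'pics/m1.png')
E
```

```text
31.775 [ 0.64447493 -0.12970475  0.12026416] [-3.13960444e+00 -5.32350267e-04 -1.53346522e+00] 0.00786188532483485 [ 0.4056667  -0.11402691  0.06669505]
turn z 0.14 deg shift [ 0.7  0.5 17.3] rows>=0.3
```

View pics/m1.png

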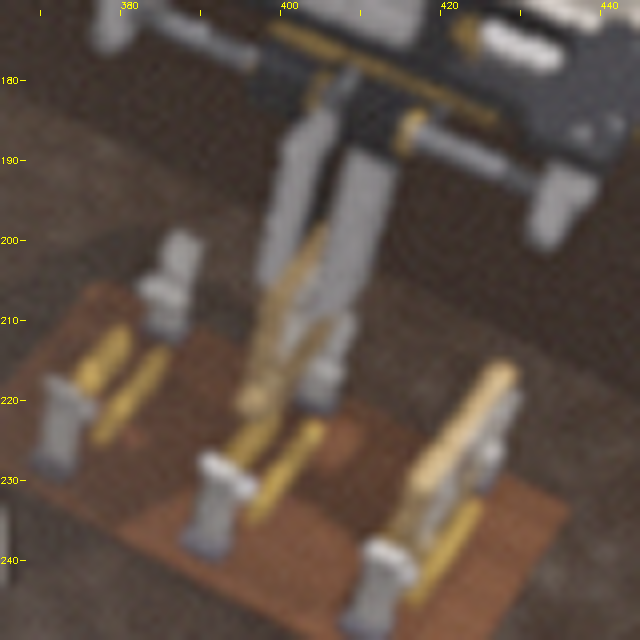

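drive_tool(increments=[[[0, 0, 0], [0.7, 0, 10], 0], [[0, 0, 0], [0, 0, 8], 0], [[0, 0, 0], [0, 0, 6], 0], [[0, 0, 0], [0, 0, 5], 0], [[0, 0, 0], [0, 0, 4], 0], [[0, 0, 0], [0, 0, 0], 0]])

```text
time_s: 32.58
ee_pos: [0.6446, -0.1309, 0.0862]
eef_rot: [-3.14, -0.001, -1.535]
force: [1.7, -0.4, 4.3]
grip_width: 0.0075
```

drive_tool(increments=[[[0, 0, 0], [0, 0, 3], 0], [[0, 0, 0], [0, 0, 3], 0], [[0, 0, 0], [0, 0, 3], 0], [[0, 0, 0], [0, 0, 3], 0], [[0, 0, 0], [0, 0, 3], 0], [[0, 0, 0], [0, 0, 0], 0]])

```text
time_s: 33.33
ee_pos: [0.6434, -0.1304, 0.0692]
eef_rot: [3.14, 0.001, -1.535]
force: [2.6, 1.8, -6.9]
grip_width: 0.0073
```

drive_tool(increments=[[[0, 0, 0], [0, 0, 1], 0], [[0, 0, 0], [0, 0, 1], 0], [[0, 0, 0], [0, 0, 0], 0]])

```text
time_s: 33.7
ee_pos: [0.6439, -0.1304, 0.0685]
eef_rot: [3.141, 0.0, -1.535]
force: [0.4, 5.6, -1.7]
grip_width: 0.0079
```

drive_tool(increments=[[[0, 0, 0], [0, 0, 1], 0], [[0, 0, 0], [0, 0, 1], 0], [[0, 0, 0], [0, 0, 0], 0]])

```text
time_s: 34.08
ee_pos: [0.6443, -0.1305, 0.0678]
eef_rot: [-3.141, 0.0, -1.535]
force: [-3.4, 6.6, 9.1]
grip_width: 0.0078
```

drive_tool(increments=[[[0, 0, 0], [0, 0, 1], 0], [[0, 0, 0], [0, 0, 1], 0], [[0, 0, 0], [0, 0, 0], 0]])

```text
time_s: 34.45
ee_pos: [0.6444, -0.1305, 0.0678]
eef_rot: [-3.14, -0.0, -1.535]
force: [-11.8, 8.0, 25.4]
grip_width: 0.0081
```

Seated: z stopped at 0.0678 m with 25 N, where 0.068 was expected. Release and go for the third plate.

drive_tool(increments=[[[0, 0, 0], [0, 0, -3], 0], [[0, 0, 0], [0, 0, 0], 0.3], [[0, 0, 0], [0, 0, 0], 0.3], [[0, 0, 0], [0, 0, 0], 0.3], [[0, 0, 0], [0, 0, -20], 0.3], [[0, 0, 0], [0, 0, -40], 0.3], [[0, 0, 0], [0, 0, -60], 0.35], [[0, 0, 0], [0, 0, -60], 0.35], [[0, 0, 0], [0, 0, -50], 0.35]])

```text
time_s: 35.58
ee_pos: [0.6437, -0.1307, 0.3019]
eef_rot: [-3.139, -0.001, -1.535]
force: [0.4, -0.7, -1.1]
grip_width: 0.0326
```

drive_tool(increments=[[[0, 0, -9.6], [0, 0, 0], 0.43], [[0, 0, -9.6], [0, 0, 0], 0.43], [[0, 0, -9.6], [0, 0, 0], 0.43], [[0, 0, -9.6], [0, 0, 0], 0.43], [[0, 0, -9.6], [0, 0, 0], 0.43], [[0, 0, -9.6], [0, 0, 0], 0.43], [[0, 0, -9.6], [0, 0, 0], 0.43], [[0, 0, -9.6], [0, 0, 0], 0.43], [[0, 0, -9.5], [0, 0, 0], 0.43], [[0, 0, -9.5], [0, 0, 0], 0.43], [[0, 0, 0], [0, 0, 0], 0.43]])

```text
time_s: 36.95
ee_pos: [0.6438, -0.1307, 0.2988]
eef_rot: [3.141, -0.001, 0.136]
force: [0.7, -0.8, 0.4]
grip_width: 0.0403
```

```bash
python3 - <<'E'
from h import *
o=ctrl.get_obs();print(o['time_s'],o['ee_pos'],o['eef_rot'],o['grip_width'])
a=snap("scene","12");crop(a,355,170,455,260,7,'pics/n1.png')
plan(o['ee_pos'],o['eef_rot'][2],[(*tray(.006,-.079),.13,7.8)])
E
```

```text
36.95 [ 0.64384106 -0.13073739  0.29883887] [ 3.14101736e+00 -1.24425847e-03  1.35651072e-01] 0.04030940202422529
turn z -0.03 deg shift [-145.7 -374.4  168.8] rows>=7.0
```

View pics/n1.png

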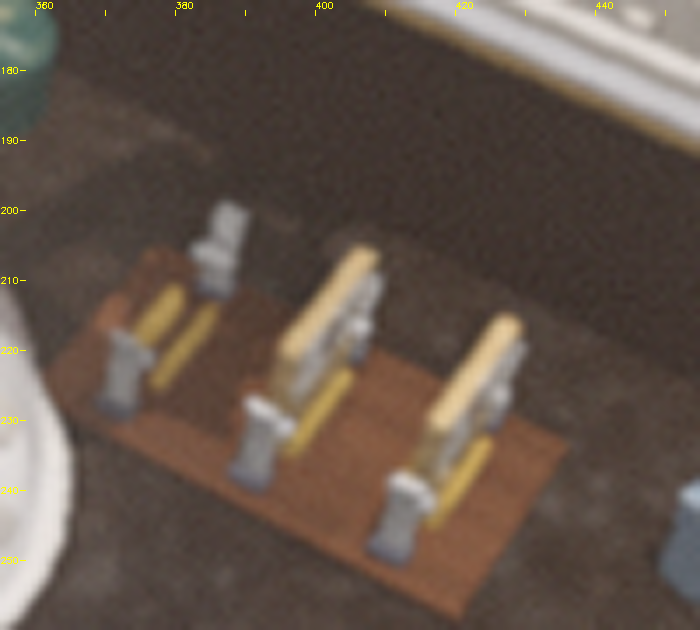

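Both plates stand at equal depth (top edges near (402,212) and (422,222)). Third pick.

drive_tool(increments=[[[0, 0, 0], [-18, -47, 0], 0.43], [[0, 0, 0], [-18, -47, 0], 0.43], [[0, 0, 0], [-18, -47, 0], 0.43], [[0, 0, 0], [-18, -47, 0], 0.43], [[0, 0, 0], [-18, -47, 0], 0.43], [[0, 0, 0], [-18, -47, 0], 0.43], [[0, 0, 0], [-18, -47, 0], 0.43], [[0, 0, 0], [-19.5, -45.5, 0], 0.43], [[0, 0, 0], [0, 0, 45], 0.43], [[0, 0, 0], [0, 0, 45], 0.43], [[0, 0, 0], [0, 0, 45], 0.43], [[0, 0, 0], [0, 0, 35], 0.43], [[0, 0, 0], [0, 0, 0], 0.43], [[0, 0, 0], [0, 0, 0], 0.43]])

```text
time_s: 38.75
ee_pos: [0.4495, 0.2208, 0.1292]
eef_rot: [-3.141, -0.002, 0.135]
force: [0.8, -1.0, -0.1]
grip_width: 0.0406
```

```bash
python3 - <<'E'
from h import *
o=ctrl.get_obs();print(o['time_s'],o['ee_pos'],o['eef_rot'],o['grip_width'])
plan(o['ee_pos'],o['eef_rot'][2],[(*tray(.006,-.079),.067,7.8)])
E
```

```text
38.75 [0.44947655 0.2207532  0.12922104] [-3.14107404e+00 -2.04983145e-03  1.35129103e-01] 0.04057667079185121
turn z -0.06 deg shift [-0.8  0.2 62.2] rows>=1.0
```

drive_tool(increments=[[[0, 0, 0], [-0.5, 0, 22], 0.43], [[0, 0, 0], [0, 0, 22], 0.43], [[0, 0, 0], [0, 0, 16], 0.43], [[0, 0, 0], [0, 0, 2], 0.43], [[0, 0, 0], [0, 0, 0], 0], [[0, 0, 0], [0, 0, 0], 0], [[0, 0, 0], [0, 0, 0], 0], [[0, 0, 0], [0, 0, 0], 0], [[0, 0, 0], [0, 0, 0], 0], [[0, 0, 0], [0, 0, 0], 0]])

```text
time_s: 40.0
ee_pos: [0.4484, 0.2204, 0.0657]
eef_rot: [-3.141, -0.0, 0.137]
force: [-0.2, -0.5, 5.9]
grip_width: 0.0075
```

drive_tool(increments=[[[0, 0, 0], [0, 0, -15], 0], [[0, 0, 0], [0, 0, -40], 0], [[0, 0, 0], [0, 0, -60], 0], [[0, 0, 0], [0, 0, -60], 0], [[0, 0, 0], [0, 0, -58], 0], [[0, 0, 0], [0, 0, 0], 0]])

```text
time_s: 40.75
ee_pos: [0.449, 0.2207, 0.3034]
eef_rot: [-3.14, -0.008, 0.137]
force: [0.7, -0.2, -2.7]
grip_width: 0.0078
```

drive_tool(increments=[[[0, 0, 9.6], [0, 0, 0], 0], [[0, 0, 9.6], [0, 0, 0], 0], [[0, 0, 9.6], [0, 0, 0], 0], [[0, 0, 9.6], [0, 0, 0], 0], [[0, 0, 9.6], [0, 0, 0], 0], [[0, 0, 9.6], [0, 0, 0], 0], [[0, 0, 9.6], [0, 0, 0], 0], [[0, 0, 9.6], [0, 0, 0], 0], [[0, 0, 9.5], [0, 0, 0], 0], [[0, 0, 9.5], [0, 0, 0], 0], [[0, 0, 0], [0, 0, 0], 0]])

```text
time_s: 42.12
ee_pos: [0.4479, 0.2203, 0.2979]
eef_rot: [3.14, -0.0, -1.534]
force: [1.0, 0.6, -0.7]
grip_width: 0.0075
```

```bash
python3 - <<'E'
from h import *
o=ctrl.get_obs();print(o['time_s'],o['ee_pos'],o['eef_rot'],o['grip_width'])
plan(o['ee_pos'],o['eef_rot'][2],[(*rack(0,.064),.103,-88)])
E
```

```text
42.125 [0.4479387  0.22027211 0.29788245] [ 3.14046882e+00 -3.94394335e-04 -1.53423863e+00] 0.007512273712256229
turn z 0.09 deg shift [ 293.3 -183.7  194.9] rows>=6.4
```

drive_tool(increments=[[[0, 0, 0], [42, -26, 0], 0], [[0, 0, 0], [42, -26, 0], 0], [[0, 0, 0], [42, -26, 0], 0], [[0, 0, 0], [42, -26, 0], 0], [[0, 0, 0], [42, -26, 0], 0], [[0, 0, 0], [42, -26, 0], 0], [[0, 0, 0], [42, -27, 0], 0], [[0, 0, 0], [0, 0, 0], 0], [[0, 0, 0], [0, 0, 50], 0], [[0, 0, 0], [0, 0, 50], 0], [[0, 0, 0], [0, 0, 50], 0], [[0, 0, 0], [0, 0, 30], 0], [[0, 0, 0], [0, 0, 0], 0], [[0, 0, 0], [0, 0, 0], 0]])

```text
time_s: 43.88
ee_pos: [0.6421, -0.0666, 0.1202]
eef_rot: [-3.14, -0.0, -1.534]
force: [0.6, -0.2, 0.2]
grip_width: 0.0079
```

```bash
python3 - <<'E'
from ov import *
o=ctrl.get_obs();print(o['time_s'],o['ee_pos'],o['eef_rot'],o['grip_width'],o['force'])
plan(o['ee_pos'],o['eef_rot'][2],[(*rack(0,.064),.103,-88)])
a=snap("scene","13");crop(a,345,170,445,250,7,'pics/o1.png')
E
```

```text
43.875 [ 0.64210482 -0.06660778  0.12022758] [-3.13957730e+00 -3.35367366e-04 -1.53352272e+00] 0.007884410945023554 [ 0.56072627 -0.23325259  0.18088074]
turn z 0.14 deg shift [-0.2  0.3 17.2] rows>=0.3
```

View pics/o1.png

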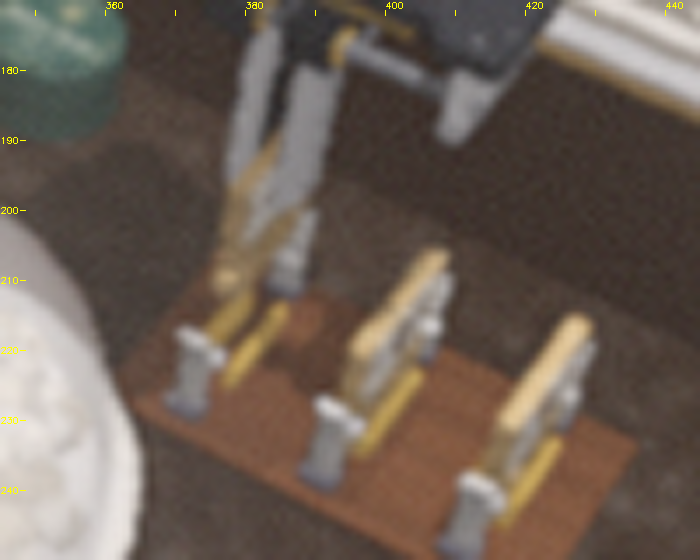

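drive_tool(increments=[[[0, 0, 0], [0, 0, 10], 0], [[0, 0, 0], [0, 0, 8], 0], [[0, 0, 0], [0, 0, 6], 0], [[0, 0, 0], [0, 0, 5], 0], [[0, 0, 0], [0, 0, 4], 0], [[0, 0, 0], [0, 0, 0], 0]])

```text
time_s: 44.68
ee_pos: [0.6422, -0.0671, 0.0861]
eef_rot: [-3.14, -0.0, -1.535]
force: [0.7, -0.3, 4.0]
grip_width: 0.0078
```

drive_tool(increments=[[[0, 0, 0], [0, 0, 3], 0], [[0, 0, 0], [0, 0, 3], 0], [[0, 0, 0], [0, 0, 3], 0], [[0, 0, 0], [0, 0, 3], 0], [[0, 0, 0], [0, 0, 3], 0], [[0, 0, 0], [0, 0, 0], 0]])

```text
time_s: 45.42
ee_pos: [0.6411, -0.0665, 0.0693]
eef_rot: [3.14, 0.001, -1.535]
force: [2.0, 4.4, -6.8]
grip_width: 0.0081
```

drive_tool(increments=[[[0, 0, 0], [0, 0, 1], 0], [[0, 0, 0], [0, 0, 1], 0], [[0, 0, 0], [0, 0, 1], 0], [[0, 0, 0], [0, 0, 1], 0], [[0, 0, 0], [0, 0, 0], 0]])

```text
time_s: 46.05
ee_pos: [0.6417, -0.0665, 0.0678]
eef_rot: [-3.141, 0.0, -1.535]
force: [-5.2, 5.8, 11.8]
grip_width: 0.0076
```

drive_tool(increments=[[[0, 0, 0], [0, 0, 1], 0], [[0, 0, 0], [0, 0, 1], 0], [[0, 0, 0], [0, 0, 0], 0]])

```text
time_s: 46.42
ee_pos: [0.6419, -0.0666, 0.0677]
eef_rot: [-3.14, 0.0, -1.535]
force: [-13.3, 7.0, 29.2]
grip_width: 0.0078
```

drive_tool(increments=[[[0, 0, 0], [0, 0, -3], 0], [[0, 0, 0], [0, 0, 0], 0.3], [[0, 0, 0], [0, 0, 0], 0.3], [[0, 0, 0], [0, 0, 0], 0.3], [[0, 0, 0], [0, 0, -20], 0.3], [[0, 0, 0], [0, 0, -40], 0.3], [[0, 0, 0], [0, 0, -60], 0.35], [[0, 0, 0], [0, 0, -60], 0.35], [[0, 0, 0], [0, 0, -50], 0.35], [[0, 0, 0], [0, 0, 0], 0.35]])

```text
time_s: 47.68
ee_pos: [0.6423, -0.0671, 0.3036]
eef_rot: [-3.133, -0.002, -1.535]
force: [0.7, -0.3, 0.1]
grip_width: 0.0326
```

```bash
python3 - <<'E'
from ov import *
o=ctrl.get_obs();print(o['time_s'],o['ee_pos'],o['eef_rot'],o['grip_width'],o['force'])
a=snap("scene","14");crop(a,345,170,445,250,7,'pics/q1.png');crop(a,250,130,350,215,7,'pics/q2.png')
b=snap("top","14");crop(b,205,140,325,230,6,'pics/q3.png')
E
```

```text
47.675 [ 0.64225409 -0.06705237  0.30356925] [-3.13300135e+00 -1.78467949e-03 -1.53529484e+00] 0.03261951992599745 [ 0.65211997 -0.30086938  0.080769  ]
```

View pics/q1.png

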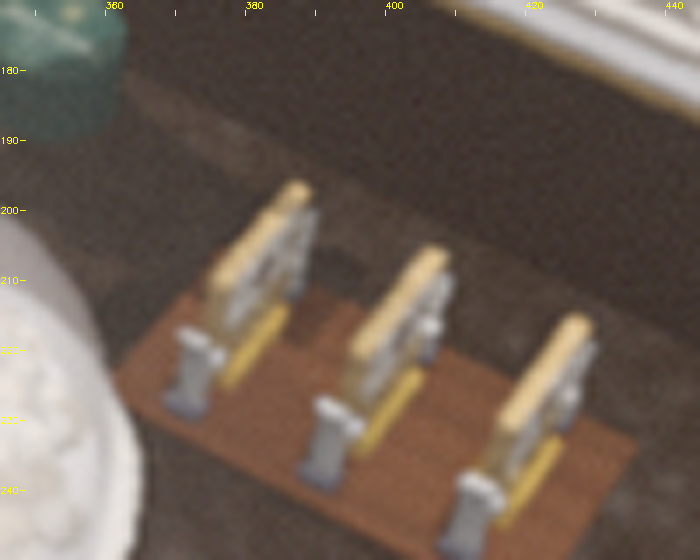

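View pics/q2.png

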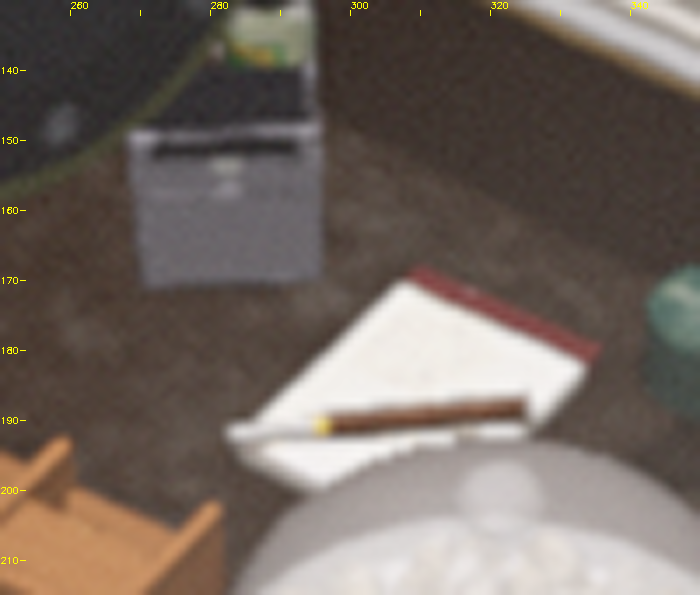

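View pics/q3.png

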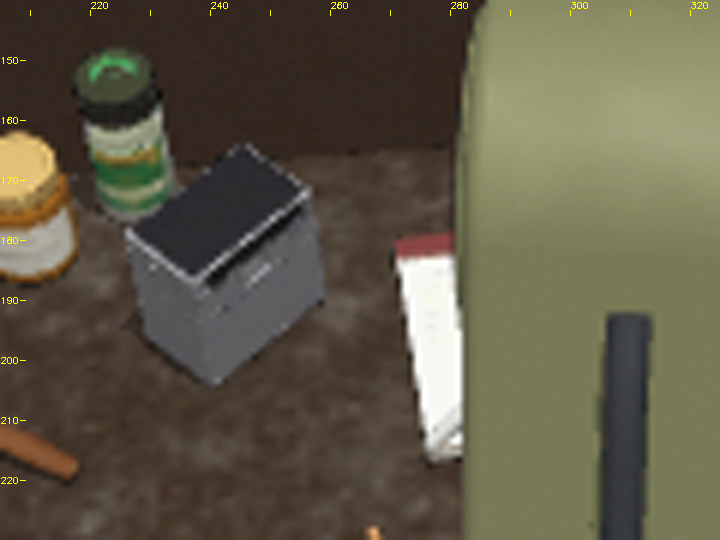

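All three plates are at equal depth. The stylus has been knocked: its tip is now at scene (282,192) and its end at (325,188). I'll clear the arm to the right to measure the stylus in both views.

```bash
python3 - <<'E'
from m import *
Q=lambda c:s(c,250,130,7)
t,f,e=[onz('scene',Q(c),.017) for c in[(230,433),(322,425),(522,408)]]
print(t*1000,f*1000,e*1000,np.linalg.norm(t-e)*1000,np.degrees(np.arctan2(*(t-e)[[1,0]])))
o=ctrl.get_obs()
plan(o['ee_pos'],o['eef_rot'][2],[(.30,-.36,.36,None)])
E
```

```text
[546.5 237.4  17. ] [577.3 207.9  17. ] [645.  142.7  17. ] 136.55787772571043 136.1316597295377
turn z -0.00 deg shift [280.8 351.6 -61.9] rows>=7.3
```

drive_tool(increments=[[[0, 0, 0], [31, 39, -7], 0.35], [[0, 0, 0], [31, 39, -7], 0.35], [[0, 0, 0], [31, 39, -7], 0.35], [[0, 0, 0], [31, 39, -7], 0.35], [[0, 0, 0], [31, 39, -7], 0.35], [[0, 0, 0], [31, 39, -7], 0.35], [[0, 0, 0], [31, 39, -7], 0.35], [[0, 0, 0], [31, 39, -7], 0.35], [[0, 0, 0], [31, 39, -5], 0.35], [[0, 0, 0], [0, 0, 0], 0.35]])

```text
time_s: 49.02
ee_pos: [0.2986, -0.3595, 0.3578]
eef_rot: [3.14, 0.001, -1.539]
force: [-0.3, 0.7, -0.7]
grip_width: 0.033
```

```bash
python3 - <<'E'
from h import *
o=ctrl.get_obs();print(o['time_s'],o['ee_pos'],o['eef_rot'])
b=snap("top","15");crop(b,220,155,310,225,8,'pics/r1.png')
a=snap("scene","15");crop(a,250,130,350,215,7,'pics/r2.png')
E
```

```text
49.025 [ 0.29863186 -0.35949632  0.35776177] [ 3.14046535e+00  1.09014344e-03 -1.53921273e+00]
```

View pics/r1.png

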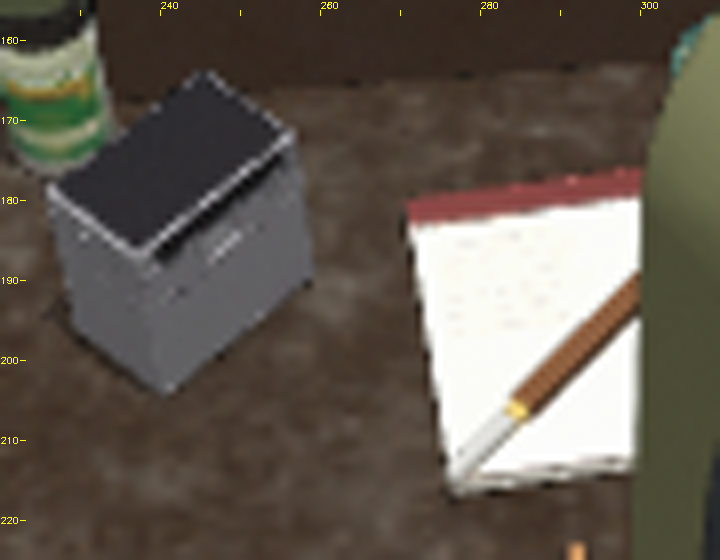

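View pics/r2.png

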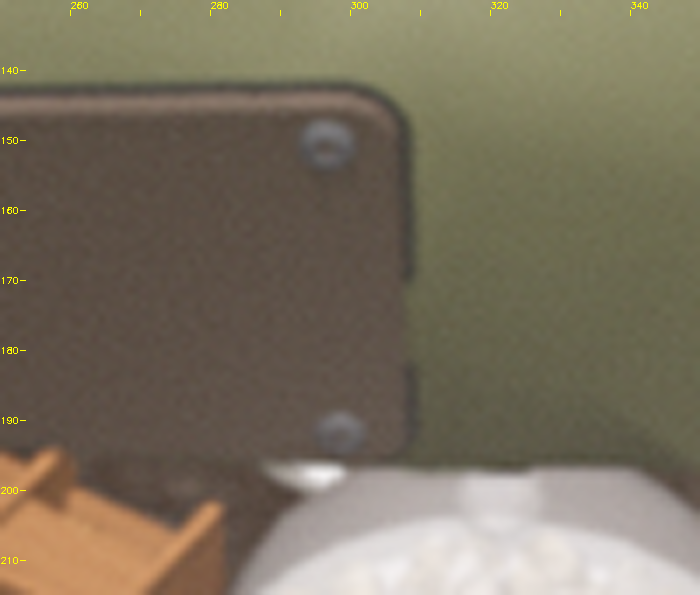

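```bash
python3 - <<'E'
from m import *
Q=lambda c:s(c,250,130,7)
pr('tip',Q((230,433)),T2((456,473)));pr('ferr',Q((322,425)),T2((516,410)))
for z in(.017,):
    t,f,e=[onz('top',T2(c),z) for c in[(456,473),(516,410),(640,285)]]
    print(t*1000,f*1000,e*1000,np.degrees(np.arctan2(*(t-e)[[1,0]])))
# initial pose directions for comparison
t,e=onz('top',T2((408,410)),.017),onz('top',T2((638,222)),.017);print('init',t*1000,e*1000,np.degrees(np.arctan2(*(t-e)[[1,0]])))
# pad corners
for c in[(410,205),(450,490),(702,455),(650,172)]: print('pad',onz('top',T2(c),.011)*1000)
# terminal face
A=[onz('scene',s(c,250,130,7),z)[:2]*1000 for c,z in[((130,130),.095),((322,125),.095),((145,285),0),((322,278),0)]];print('scene term',*A)
B=[onz('top',T2(c),z)[:2]*1000 for c,z in[((138,252),.095),((295,133),.095),((165,393),0),((312,283),0)]];print('top term',*B)
print('btn', onz('scene',Q((228,180)),.068)*1000, onz('top',T2((228,243)),.068)*1000)
E
```

```text
tip [539.8 230.9  25.7] gap 0.2
ferr [573.5 204.9  20.9] gap 1.1
[546.  231.2  17. ] [575.8 205.   17. ] [636.6 149.   17. ] 137.79186678826377
init [580.1 249.3  17. ] [671.1 147.3  17. ] 131.70479280675238
pad [695.2 244.1  11. ]
pad [542.1 234.2  11. ]
pad [549.6 130.2  11. ]
pad [703.6 139.8  11. ]
scene term [613.8 355.9] [674.5 287.9] [613.1 354.5] [673.  289.4]
top term [610.9 350.4] [667.7 286.2] [612.  351.1] [665.1 288.1]
btn [639.6 318.4  68. ] [634.4 317.   68. ]
```

```bash
python3 - <<'E'
from h import *
a=cv2.imread('pics/scene_14.png')[140:175,262:302];b=cv2.imread('pics/top_15.png')[160:210,222:264]
c=np.zeros((600,800,3),np.uint8)
a=cv2.resize(a,None,fx=10,fy=10,interpolation=cv2.INTER_CUBIC);b=cv2.resize(b,None,fx=9,fy=9,interpolation=cv2.INTER_CUBIC)
c[:350,:400]=a;c[:450,410:410+378]=b
c=cv2.convertScaleAbs(c,alpha=1.6)
cv2.imwrite('pics/t1.png',c)
E
```

```text
(no output)
```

View pics/t1.png

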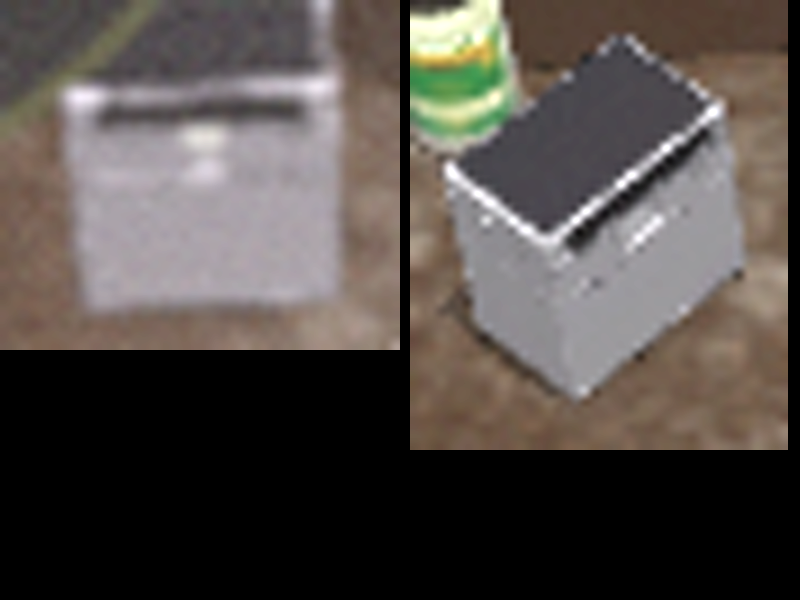

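```bash
python3 - <<'E'
from h import *
o=ctrl.get_obs()
plan(o['ee_pos'],o['eef_rot'][2],[(*o['ee_pos'],47),(.6067,.1776,.25,None),(.6067,.1776,.0305,None)])
for u,v in[(276,240),(365,240),(320,271),(320,194)]: print(onz('scene',(u,v),.04))
E
```

```text
turn z -135.02 deg shift [ 0.  0. -0.] rows>=12.6
turn z -0.00 deg shift [ 600.5 -141.4  107.6] rows>=10.0
turn z -0.00 deg shift [  0.    0.  219.5] rows>=3.5
[0.37192416 0.10413831 0.04      ]
[ 0.5265439  -0.08863934  0.04      ]
[ 0.36705769 -0.05329754  0.04      ]
[0.59412749 0.12142841 0.04      ]
```

drive_tool(increments=[[[0, 0, -10.4], [0, 0, 0], 0.43], [[0, 0, -10.4], [0, 0, 0], 0.43], [[0, 0, -10.4], [0, 0, 0], 0.43], [[0, 0, -10.4], [0, 0, 0], 0.43], [[0, 0, -10.4], [0, 0, 0], 0.43], [[0, 0, -10.4], [0, 0, 0], 0.43], [[0, 0, -10.4], [0, 0, 0], 0.43], [[0, 0, -10.4], [0, 0, 0], 0.43], [[0, 0, -10.4], [0, 0, 0], 0.43], [[0, 0, -10.4], [0, 0, 0], 0.43], [[0, 0, -10.4], [0, 0, 0], 0.43], [[0, 0, -10.4], [0, 0, 0], 0.43], [[0, 0, -10.2], [0, 0, 0], 0.43], [[0, 0, 0], [0, 0, 0], 0.43]], squeeze=20)

```text
time_s: 50.88
ee_pos: [0.3015, -0.3574, 0.3579]
eef_rot: [-3.141, -0.0, 0.821]
force: [-0.0, -0.3, -0.2]
grip_width: 0.0407
```

drive_tool(increments=[[[0, 0, 0], [46, -11, 0], 0.43], [[0, 0, 0], [46, -11, 0], 0.43], [[0, 0, 0], [46, -11, 0], 0.43], [[0, 0, 0], [46, -11, 0], 0.43], [[0, 0, 0], [46, -11, 0], 0.43], [[0, 0, 0], [46, -11, 0], 0.43], [[0, 0, 0], [46, -11, 0], 0.43], [[0, 0, 0], [46, -11, 0], 0.43], [[0, 0, 0], [46, -11, 0], 0.43], [[0, 0, 0], [46, -11, 0], 0.43], [[0, 0, 0], [46, -11, 0], 0.43], [[0, 0, 0], [46, -11, 0], 0.43], [[0, 0, 0], [48, -9, 0], 0.43], [[0, 0, 0], [0, 0, 50], 0.43], [[0, 0, 0], [0, 0, 50], 0.43], [[0, 0, 0], [0, 0, 50], 0.43], [[0, 0, 0], [0, 0, 50], 0.43], [[0, 0, 0], [0, 0, 30], 0.43], [[0, 0, 0], [0, 0, 0], 0.43], [[0, 0, 0], [0, 0, 0], 0.43]])

```text
time_s: 53.38
ee_pos: [0.6069, 0.1775, 0.1299]
eef_rot: [3.141, -0.001, 0.819]
force: [-0.2, -0.3, 1.3]
grip_width: 0.0403
```

```bash
python3 - <<'E'
from h import *
o=ctrl.get_obs();print(o['time_s'],o['ee_pos'],o['eef_rot'],o['grip_width'])
a=snap("scene","16");crop(a,250,110,350,210,6,'pics/u1.png')
b=snap("top","16");crop(b,220,140,340,230,6,'pics/u2.png')
plan(o['ee_pos'],o['eef_rot'][2],[(.6067,.1776,.0305,None)])
E
```

```text
53.375 [0.60691362 0.17751584 0.12993785] [ 3.14063696e+00 -1.40328416e-03  8.19458317e-01] 0.04034713806945627
turn z -0.00 deg shift [-0.1 -0.2 99.4] rows>=1.6
```

View pics/u1.png

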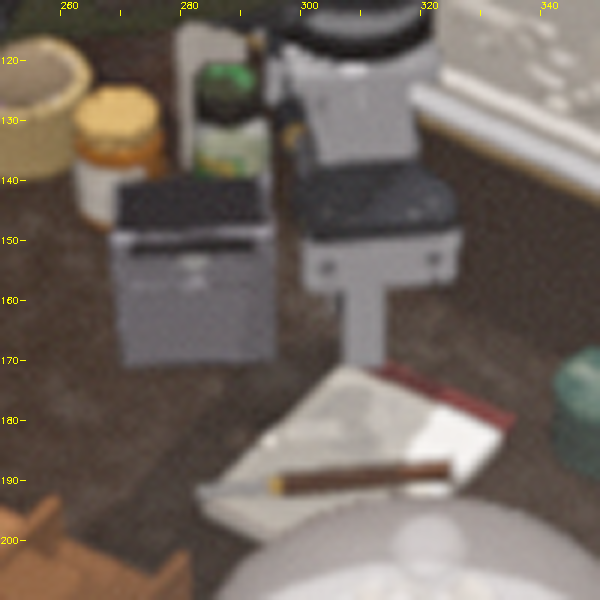

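View pics/u2.png

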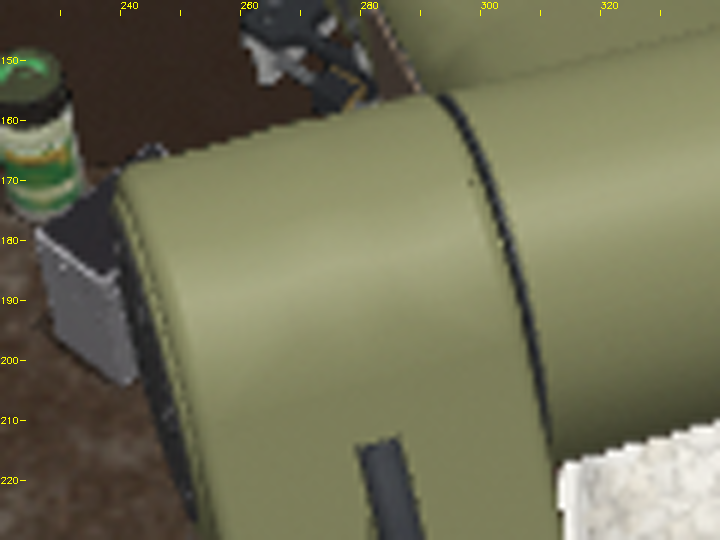

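drive_tool(increments=[[[0, 0, 0], [0, 0, 40], 0.43], [[0, 0, 0], [0, 0, 30], 0.43], [[0, 0, 0], [0, 0, 15], 0.43], [[0, 0, 0], [0, 0, 8], 0.43], [[0, 0, 0], [0, 0, 0], 0.43], [[0, 0, 0], [0, 0, 0], 0.43]])

```text
time_s: 54.22
ee_pos: [0.607, 0.1771, 0.0366]
eef_rot: [3.141, -0.001, 0.821]
force: [0.2, -0.1, 0.7]
grip_width: 0.0404
```

```bash
python3 - <<'E'
from h import *
o=ctrl.get_obs();print(o['time_s'],o['ee_pos'],o['eef_rot'],o['force'])
a=snap("scene","17");crop(a,260,130,350,210,8,'pics/u3.png')
E
```

```text
54.225 [0.60702738 0.17708585 0.03659914] [ 3.14065605e+00 -1.38679975e-03  8.20823792e-01] [ 0.1951967  -0.11086604  0.68502453]
```

View pics/u3.png

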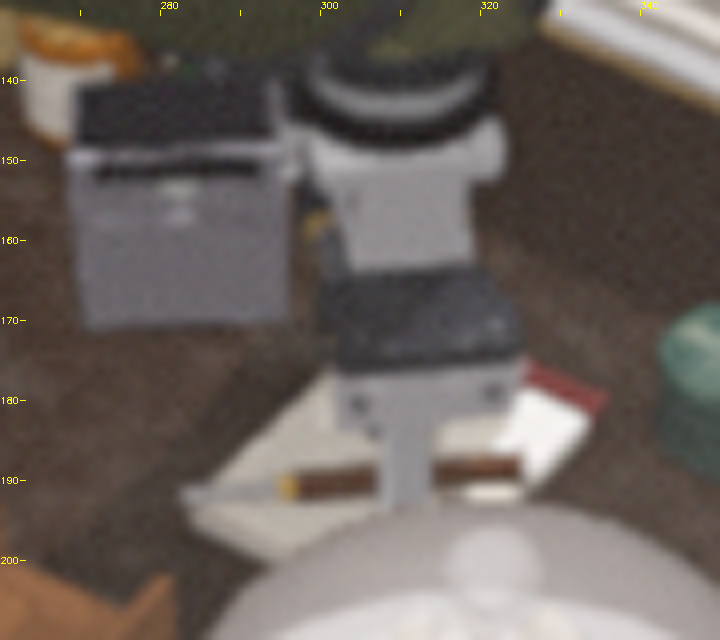

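drive_tool(increments=[[[0, 0, 0], [0, 0, 3], 0.43], [[0, 0, 0], [0, 0, 2.5], 0.43], [[0, 0, 0], [0, 0, 0], 0.43], [[0, 0, 0], [0, 0, 0], 0], [[0, 0, 0], [0, 0, 0], 0], [[0, 0, 0], [0, 0, 0], 0], [[0, 0, 0], [0, 0, 0], 0], [[0, 0, 0], [0, 0, 0], 0], [[0, 0, 0], [0, 0, 0], 0]])

```text
time_s: 55.4
ee_pos: [0.6065, 0.1769, 0.03]
eef_rot: [3.142, -0.0, 0.821]
force: [-0.7, -0.3, 1.2]
grip_width: 0.0121
```

drive_tool(increments=[[[0, 0, 0], [0, 0, -15], 0], [[0, 0, 0], [0, 0, -40], 0], [[0, 0, 0], [0, 0, -60], 0], [[0, 0, 0], [0, 0, -60], 0], [[0, 0, 9.6], [0, 0, 0], 0], [[0, 0, 9.6], [0, 0, 0], 0], [[0, 0, 9.6], [0, 0, 0], 0], [[0, 0, 9.6], [0, 0, 0], 0], [[0, 0, 9.6], [0, 0, 0], 0], [[0, 0, 9.6], [0, 0, 0], 0], [[0, 0, 9.6], [0, 0, 0], 0], [[0, 0, 9.6], [0, 0, 0], 0], [[0, 0, 9.4], [0, 0, 0], 0], [[0, 0, 9.4], [0, 0, 0], 0], [[0, 0, 0], [0, 0, 0], 0]])

```text
time_s: 57.28
ee_pos: [0.6064, 0.177, 0.2059]
eef_rot: [-3.141, -0.0, -0.847]
force: [-0.0, 0.2, -1.4]
grip_width: 0.0117
```

```bash
python3 - <<'E'
from h import *
o=ctrl.get_obs();print(o['time_s'],o['ee_pos'],o['eef_rot'],o['grip_width'])
plan(o['ee_pos'],o['eef_rot'][2],[(.5588,.2475,.12,-48.5)])
E
```

```text
57.275 [0.60643825 0.17697934 0.20590653] [-3.14087255e+00 -3.52705222e-04 -8.46576403e-01] 0.011674814535626398
turn z -0.01 deg shift [-84.4 -11.   85.9] rows>=1.9
```

drive_tool(increments=[[[0, 0, 0], [-42, -5.5, 0], 0], [[0, 0, 0], [-42, -5.5, 0], 0], [[0, 0, 0], [0, 0, 40], 0], [[0, 0, 0], [0, 0, 45], 0], [[0, 0, 0], [0, 0, 0], 0], [[0, 0, 0], [0, 0, 0], 0]])

```text
time_s: 58.02
ee_pos: [0.5599, 0.2474, 0.1221]
eef_rot: [-3.139, -0.001, -0.846]
force: [-0.0, -0.6, -0.2]
grip_width: 0.0123
```

```bash
python3 - <<'E'
from ov import *
o=ctrl.get_obs();print(o['time_s'],o['ee_pos'],o['eef_rot'],o['grip_width'])
y=o['eef_rot'][2];n=np.array([-np.sin(y),np.cos(y),0]);c=o['ee_pos']-[0,0,.013]
W=np.array([c+n*d for d in(.085,.041,-.055)])
a=snap("scene","18");overlay(a,'scene',W,240,120,310,210,8,'pics/v1.png')
b=snap("top","18");overlay(b,'top',W,220,160,300,230,8,'pics/v2.png')
E
```

```text
58.025 [0.55994968 0.24740068 0.12212286] [-3.13943365e+00 -8.56494101e-04 -8.46033334e-01] 0.012327810662779288
```

View pics/v1.png

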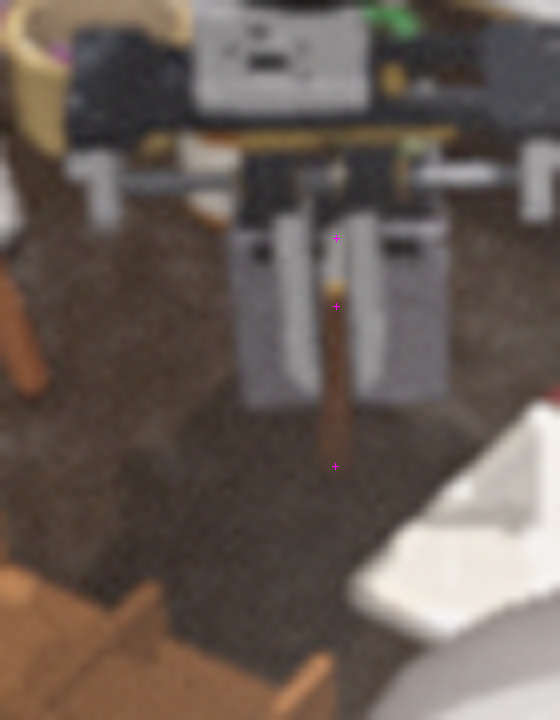

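View pics/v2.png

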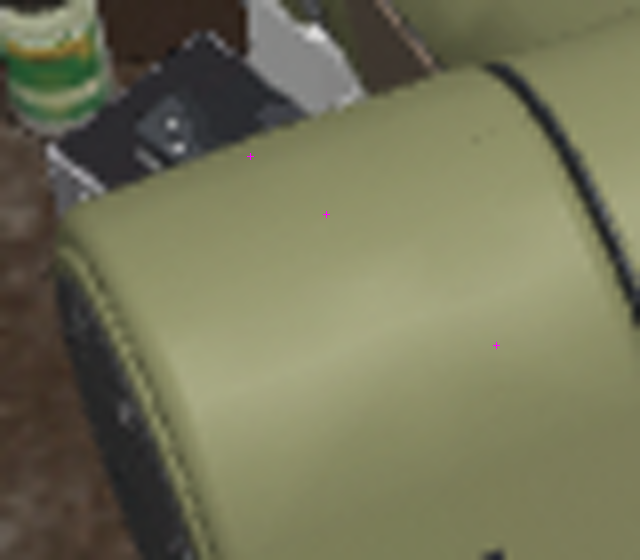

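```bash
python3 - <<'E'
from ov import *
o=ctrl.get_obs();y=o['eef_rot'][2];n=np.array([-np.sin(y),np.cos(y),0])
F=np.array([.6412,.3204,.068]);print('F',proj('scene',F))
l=np.array([.663,-.749,0])
print('face edges',proj('scene',np.array([F+[0,0,.027]-l*.045,F+[0,0,.027]+l*.045,F-[0,0,.068]-l*.045,F-[0,0,.068]+l*.045])))
c=o['ee_pos'];c=np.array([c[0],c[1],.068]);print('tip line lateral mm',(c-F)@l*1000,'depth tip to face',((F-c)@n-.085)*1000)
plan(o['ee_pos'],o['eef_rot'][2],[(*(F-n*.11)[:2],.081,-48.5)])
E
```

```text
F [[282.01133523 154.82295097]]
face edges [[268.01534026 148.69555675]
 [295.17072232 148.05473344]
 [270.03440607 170.58377631]
 [295.79958406 169.8882269 ]]
tip line lateral mm 0.8336277116586975 depth tip to face 24.13299678500902
turn z -0.01 deg shift [-0.9  0.9 41.3] rows>=0.7
```

drive_tool(increments=[[[0, 0, 0], [-0.9, 0.9, 20], 0], [[0, 0, 0], [0, 0, 21], 0], [[0, 0, 0], [0, 0, 0], 0], [[0, 0, 0], [0, 0, 0], 0]], squeeze=30)

```text
time_s: 58.62
ee_pos: [0.5586, 0.2475, 0.0806]
eef_rot: [-3.14, -0.001, -0.847]
force: [-0.6, -0.3, -0.4]
grip_width: 0.0116
```

```bash
python3 - <<'E'
from ov import *
o=ctrl.get_obs();print(o['time_s'],o['ee_pos'],o['eef_rot'],o['force'])
y=o['eef_rot'][2];n=np.array([-np.sin(y),np.cos(y),0]);c=o['ee_pos']-[0,0,.013]
W=np.array([c+n*d for d in(.085,.041,-.055)]+[[.6412,.3204,.068]])
a=snap("scene","19");overlay(a,'scene',W,240,130,310,210,9,'pics/v3.png')
E
```

```text
58.625 [0.55857977 0.24750877 0.08063053] [-3.13959665e+00 -7.79214144e-04 -8.47384314e-01] [-0.60401313 -0.25823877 -0.37932645]
```

View pics/v3.png

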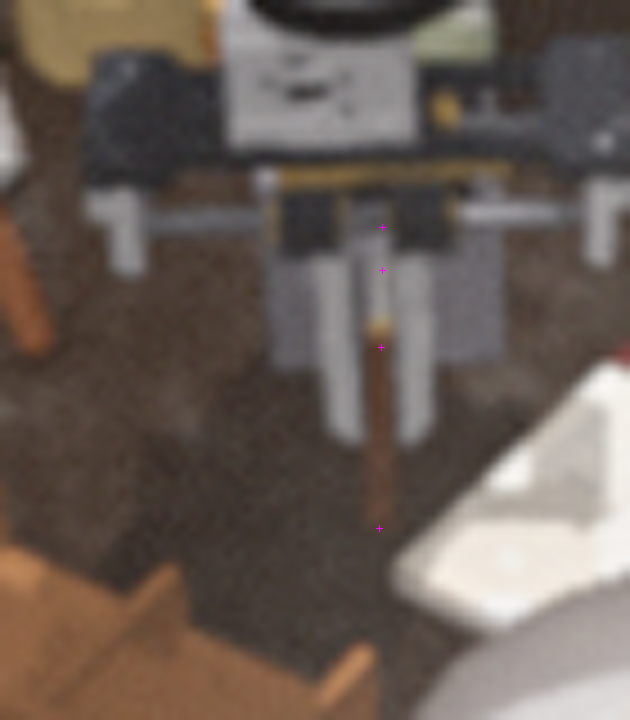

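drive_tool(increments=[[[0, 0, 0], [0, -10, 0], 0], [[0, 0, 0], [0, -8, 0], 0], [[0, 0, 0], [0, -6, 0], 0], [[0, 0, 0], [0, 0, 0], 0]])

```text
time_s: 59.18
ee_pos: [0.576, 0.2635, 0.0788]
eef_rot: [3.141, 0.0, -0.847]
force: [0.2, 0.2, -1.0]
grip_width: 0.0118
```

drive_tool(increments=[[[0, 0, 0], [0, -3, 0], 0], [[0, 0, 0], [0, -3, 0], 0], [[0, 0, 0], [0, 0, 0], 0]])

```text
time_s: 59.55
ee_pos: [0.5804, 0.2672, 0.0789]
eef_rot: [-3.142, 0.0, -0.848]
force: [-0.1, 0.3, -0.4]
grip_width: 0.0116
```

drive_tool(increments=[[[0, 0, 0], [0, -2, 0], 0], [[0, 0, 0], [0, -2, 0], 0], [[0, 0, 0], [0, 0, 0], 0]])

```text
time_s: 59.92
ee_pos: [0.5834, 0.2699, 0.0789]
eef_rot: [-3.142, 0.0, -0.848]
force: [-0.3, 0.5, -0.9]
grip_width: 0.0116
```

drive_tool(increments=[[[0, 0, 0], [0, -2, -1], 0], [[0, 0, 0], [0, -2, 0], 0], [[0, 0, 0], [0, 0, 0], 0]])

```text
time_s: 60.3
ee_pos: [0.5862, 0.2723, 0.0797]
eef_rot: [3.141, 0.0, -0.848]
force: [-2.1, -1.8, -1.5]
grip_width: 0.0118
```

drive_tool(increments=[[[0, 0, 0], [0, -1.5, 0], 0], [[0, 0, 0], [0, -1.5, 0], 0], [[0, 0, 0], [0, 0, 0], 0]])

```text
time_s: 60.68
ee_pos: [0.5885, 0.2744, 0.0798]
eef_rot: [3.141, 0.0, -0.848]
force: [-3.2, -2.9, -1.1]
grip_width: 0.0116
```

```bash
python3 - <<'E'
from ov import *
o=ctrl.get_obs();print(o['time_s'],o['ee_pos'],o['force'])
y=o['eef_rot'][2];n=np.array([-np.sin(y),np.cos(y),0]);print('f along n',o['force']@n,'tip past F est',((o['ee_pos']-[.6412,.3204,0])@n+.085)*1000)
a=snap("scene","20");crop(a,245,130,315,200,9,'pics/v4.png')
E
```

```text
60.675 [0.58848094 0.27437066 0.07977758] [-3.19994356 -2.90898232 -1.05264822]
f along n -4.324099284231186 tip past F est 15.01533709801614
```

View pics/v4.png

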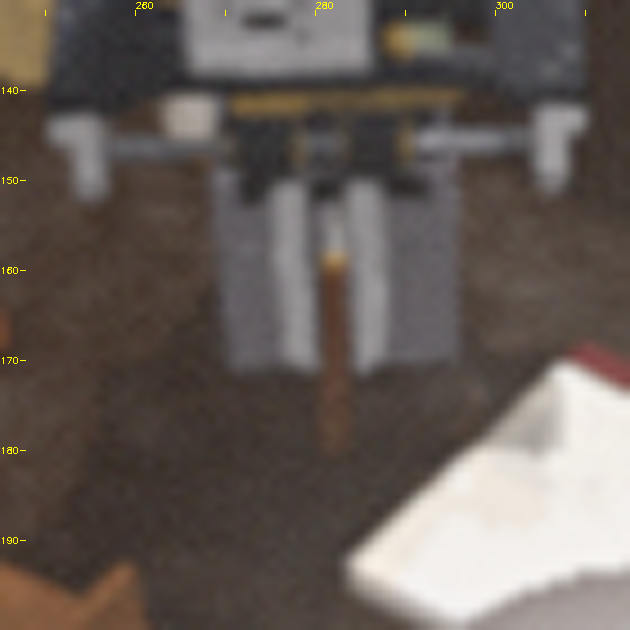

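drive_tool(increments=[[[0, 0, 0], [0, -1, 0], 0], [[0, 0, 0], [0, -1, 0], 0], [[0, 0, 0], [0, 0, 0], 0]])

```text
time_s: 61.1
ee_pos: [0.5889, 0.2747, 0.0792]
eef_rot: [3.137, 0.001, -0.848]
force: [-11.4, -9.9, 0.1]
grip_width: 0.0119
```

drive_tool(increments=[[[0, 0, 0], [0, -1, 0], 0], [[0, 0, 0], [0, 0, 0], 0], [[0, 0, 0], [0, 0, 0], 0]])

```text
time_s: 61.48
ee_pos: [0.5891, 0.2748, 0.0789]
eef_rot: [3.135, 0.001, -0.848]
force: [-15.6, -13.2, 1.1]
grip_width: 0.0118
```

The button is at its stop: the force rose along the spring's slope to 4.3 N, then jumped to 20 N with no further travel. Now I back out and return the stylus.

drive_tool(increments=[[[0, 0, 0], [0, 4, 0], 0], [[0, 0, 0], [0, 8, 0], 0], [[0, 0, 0], [0, 12, 0], 0], [[0, 0, 0], [0, 16, 0], 0], [[0, 0, 0], [0, 10, 0], 0], [[0, 0, 0], [0, 0, -40], 0], [[0, 0, 0], [0, 0, -50], 0], [[0, 0, 0], [0, 0, -40], 0], [[0, 0, 0], [0, 0, 0], 0]])

```text
time_s: 62.6
ee_pos: [0.5545, 0.2438, 0.2136]
eef_rot: [-3.135, -0.002, -0.848]
force: [0.0, 0.3, -1.6]
grip_width: 0.0112
```

```bash
python3 - <<'E'
from ov import *
o=ctrl.get_obs();print(o['time_s'],o['ee_pos'],o['eef_rot'],o['force'])
y=o['eef_rot'][2];n=np.array([-np.sin(y),np.cos(y),0]);c=o['ee_pos']-[0,0,.013]
W=np.array([c+n*d for d in(.085,.041,-.055)])
a=snap("scene","21");overlay(a,'scene',W,230,110,310,200,8,'pics/w1.png')
E
```

```text
62.6 [0.55450244 0.24383527 0.21362325] [-3.13504022e+00 -2.34992682e-03 -8.47537079e-01] [ 0.03953815  0.31382717 -1.58400821]
```

View pics/w1.png

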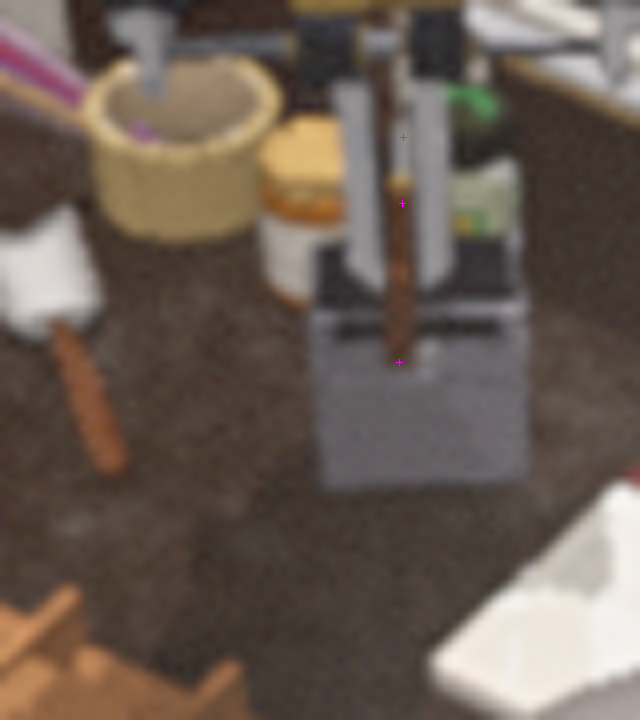

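```bash
python3 - <<'E'
from h import *
print(onz('top',(290,164),0),onz('top',(400,158),0))
o=ctrl.get_obs()
plan(o['ee_pos'],o['eef_rot'][2],[(.5545,.2438,.21,50),(.628,.178,.15,None),(.628,.178,.0305,None)])
E
```

```text
[7.72730256e-01 1.73394766e-01 2.22044605e-16] [ 0.76252556 -0.22239018  0.        ]
turn z -98.56 deg shift [0.7 0.4 1.1] rows>=9.2
turn z -0.00 deg shift [-3.2 98.6 60. ] rows>=1.8
turn z -0.00 deg shift [  0.    0.  119.5] rows>=1.9
```

drive_tool(increments=[[[0, 0, -9.9], [0, 0, 0], 0], [[0, 0, -9.9], [0, 0, 0], 0], [[0, 0, -9.9], [0, 0, 0], 0], [[0, 0, -9.9], [0, 0, 0], 0], [[0, 0, -9.9], [0, 0, 0], 0], [[0, 0, -9.9], [0, 0, 0], 0], [[0, 0, -9.9], [0, 0, 0], 0], [[0, 0, -9.9], [0, 0, 0], 0], [[0, 0, -9.9], [0, 0, 0], 0], [[0, 0, -9.4], [0, 0, 0], 0], [[0, 0, 0], [-1, 33, 0], 0], [[0, 0, 0], [-1, 33, 0], 0], [[0, 0, 0], [-1, 33, 0], 0], [[0, 0, 0], [0, 0, 50], 0], [[0, 0, 0], [0, 0, 50], 0], [[0, 0, 0], [0, 0, 40], 0], [[0, 0, 0], [0, 0, 20], 0], [[0, 0, 0], [0, 0, 0], 0], [[0, 0, 0], [0, 0, 0], 0]])

```text
time_s: 65.03
ee_pos: [0.628, 0.1775, 0.0515]
eef_rot: [3.14, -0.002, 0.872]
force: [-0.0, -0.6, -0.4]
grip_width: 0.0115
```

```bash
python3 - <<'E'
from ov import *
o=ctrl.get_obs();print(o['time_s'],o['ee_pos'],o['eef_rot'],o['force'])
y=o['eef_rot'][2];n=np.array([-np.sin(y),np.cos(y),0]);c=o['ee_pos']-[0,0,.013]
W=np.array([c+n*d for d in(.085,.041,-.055)])
a=snap("scene","22");overlay(a,'scene',W,260,130,350,210,8,'pics/x1.png')
plan(o['ee_pos'],o['eef_rot'][2],[(.628,.178,.031,50)])
E
```

```text
65.025 [0.62796579 0.17750037 0.05154673] [ 3.14022855e+00 -1.84359666e-03  8.71555746e-01] [-0.02772691 -0.62794569 -0.39418034]
turn z -0.06 deg shift [ 0.4 -0.3 20.5] rows>=0.3
```

View pics/x1.png

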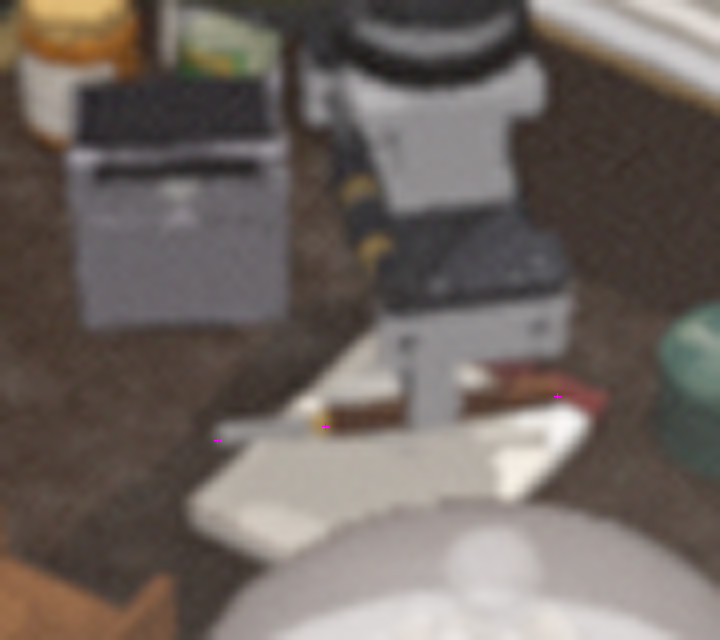

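drive_tool(increments=[[[0, 0, 0], [0, 0, 10], 0], [[0, 0, 0], [0, 0, 6], 0], [[0, 0, 0], [0, 0, 3], 0], [[0, 0, 0], [0, 0, 0], 0]])

```text
time_s: 65.58
ee_pos: [0.6271, 0.1773, 0.0307]
eef_rot: [-3.141, 0.0, 0.872]
force: [-1.1, 0.5, -0.3]
grip_width: 0.0116
```

drive_tool(increments=[[[0, 0, 0], [0, 0, 1], 0], [[0, 0, 0], [0, 0, 0], 0]])

```text
time_s: 65.82
ee_pos: [0.6273, 0.1773, 0.0301]
eef_rot: [3.141, -0.0, 0.872]
force: [0.2, -0.6, -0.4]
grip_width: 0.0118
```

drive_tool(increments=[[[0, 0, 0], [0, 0, 0.7], 0], [[0, 0, 0], [0, 0, 0], 0]])

```text
time_s: 66.08
ee_pos: [0.6273, 0.1773, 0.03]
eef_rot: [3.141, -0.0, 0.872]
force: [-2.8, -0.7, 5.9]
grip_width: 0.0115
```

Contact (5.9 N). Release gently and retreat upward.

drive_tool(increments=[[[0, 0, 0], [0, 0, -0.7], 0], [[0, 0, 0], [0, 0, 0], 0.2], [[0, 0, 0], [0, 0, 0], 0.3], [[0, 0, 0], [0, 0, 0], 0.3], [[0, 0, 0], [0, 0, -8], 0.3], [[0, 0, 0], [0, 0, -20], 0.3], [[0, 0, 0], [0, 0, -50], 0.3], [[0, 0, 0], [0, 0, -60], 0.3], [[0, 0, 0], [0, 0, -60], 0.3], [[0, 0, 0], [0, 0, -60], 0.3], [[0, 0, 0], [-50, 0, 0], 0.3], [[0, 0, 0], [-50, 0, 0], 0.3], [[0, 0, 0], [-50, 0, 0], 0.3], [[0, 0, 0], [-50, 0, 0], 0.3], [[0, 0, 0], [-50, 0, 0], 0.3], [[0, 0, 0], [-50, 0, 0], 0.3], [[0, 0, 0], [-30, 20, 0], 0.3], [[0, 0, 0], [-30, 40, 0], 0.3], [[0, 0, 0], [-30, 40, 0], 0.3], [[0, 0, 0], [0, 0, 0], 0.3]])

```text
time_s: 68.58
ee_pos: [0.4526, -0.1877, 0.2888]
eef_rot: [3.141, -0.0, 0.868]
force: [-0.3, 0.1, -0.4]
grip_width: 0.0281
```

```bash
python3 - <<'E'
from h import *
o=ctrl.get_obs();print(o['time_s'],o['ee_pos'],o['force'])
a=snap("scene","23");b=snap("top","23");crop(b,200,140,440,240,3,'pics/y2.png')
E
```

```text
68.575 [ 0.45255164 -0.18773469  0.28881656] [-0.25830128  0.05321279 -0.40595499]
```

View pics/scene_23.png

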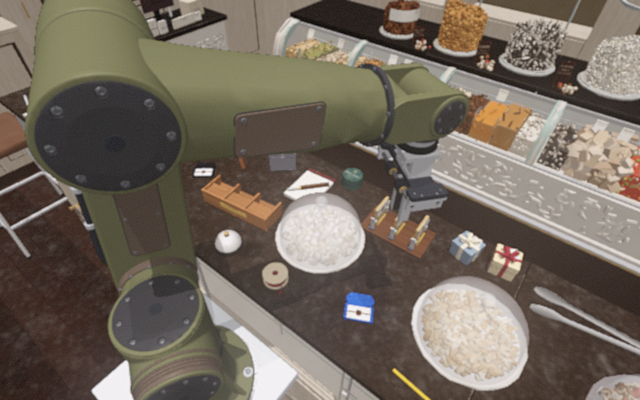

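View pics/y2.png

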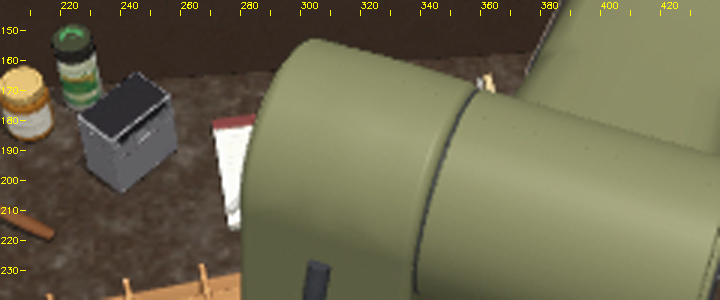

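```bash
python3 - <<'E'
from h import *
a=cv2.imread('pics/scene_23.png');crop(a,265,155,445,260,4,'pics/y3.png');crop(a,270,160,350,215,9,'pics/y4.png')
E
```

```text
(no output)
```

View pics/y3.png

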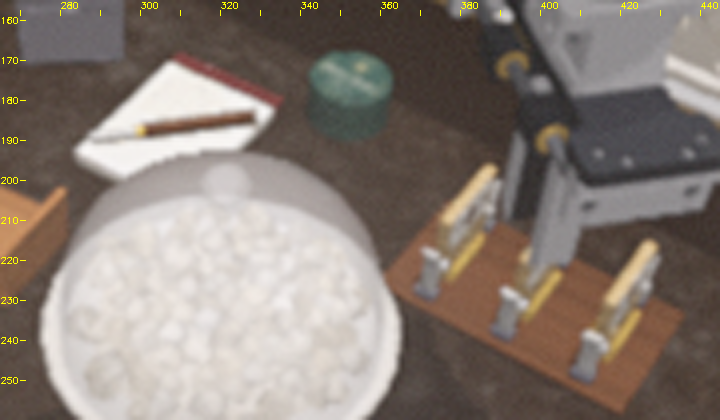

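View pics/y4.png

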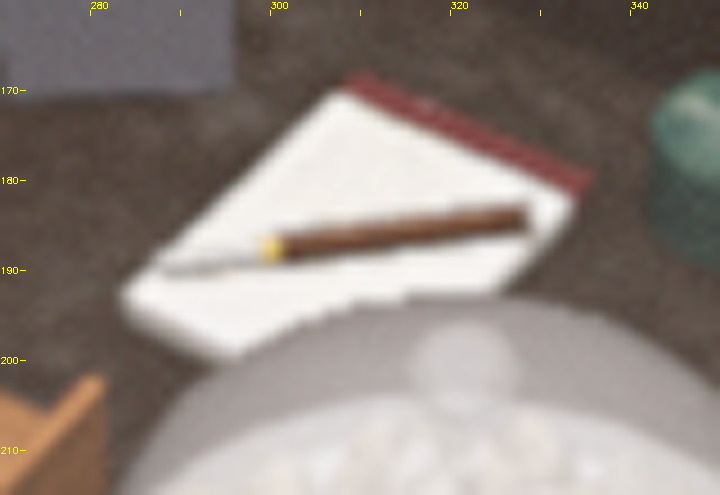

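```bash
python3 - <<'E'
from station import ctrl
print(ctrl.hand_in(), ctrl.get_obs()['time_s'])
E
```

```text
the job is handed in; nothing more can be done
the job is handed in; nothing more can be done
```

The job is done and handed in at about 69 s of the 210 s allowed. All three plates are up, the button was pressed, and the stylus is back on the pad.

- **Plates:** I tipped each one into its tray well and pushed it into its own rack row until it met the groove floor. The tool stopped with 25–29 N at 0.0678–0.0687 m, the height expected for a seated plate. The camera showed all three at equal depth after the last one went in.
- **Button:** The stylus had been knocked aside during the plate work, so I measured it again before picking it up. The force rose along the button's spring slope to about 4.3 N, then jumped to 20 N with no more travel, so the button was at its stop.
- **Stylus:** In the last picture it lies flat on the pad, and the round tin and the gift boxes still stand where they were.

**Less certain:**
- **Camera disagreement:** The two cameras disagreed by 2–5 mm at the tray, stylus and terminal, mostly in depth. I settled depth by contact force instead.
- **Hidden parts:** In the last pictures the gripper hid much of the middle plate, so my full view of it is the earlier one. The top view of the stylus was mostly blocked by the arm.

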